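# Unclip the drying lures with the spring-bar fork and sort them by colour

## Robot

A 7-joint arm with a two-finger parallel gripper is mounted at the origin on the work surface. World frame = base frame: x ahead of the robot, y to its left, z up, the work surface at z = 0. Lengths are in m, angles in degrees, forces in N, time in s.
With the tool pointing down it reaches from about 0.425 to 0.875 m from the base axis. Payload 4.7 kg.
Tool frame: the origin (TCP) lies midway between the tips of the shut fingers; the grasp point (between the pads) lies 19 mm behind it; z points along the fingers, y is the line along which they close (so a half turn about z gives the same grasp; the last joint's range is limited). The gripper opens to 87 mm and grips with 3 to 60 N. Pads are 19 mm wide; open, the fingers measure 117 mm over their backs; the gripper's body (75 mm by 190 mm) begins 51 mm behind the grasp point.
Start: joints at [65.839, 18.392, -4.016, 83.108, 1.295, 78.541, -3.26], TCP at [0.274, -0.589, 0.223] pointing down, gripper open.
Joint ranges: [-163.93, 163.93], [-17.29, 119.83], [-79.2, 71.16], [3.27, 140.29], [-89.18, 269.18], [5.43, 117.66], [-154.24, 154.24]. Speed limits (degrees/s): [147.25, 147.25, 180, 180, 180, 180, 180].

## Interface

Orientations are given as [roll, pitch, yaw] about the fixed x, y, z axes, in that order (R = Rz(yaw) Ry(pitch) Rx(roll)).
In Python, from cell import env gives the robot as it stands. The module is installed in compiled form; this text tells all that it offers.
- The arm moves only by the tool step_arm, never from a script. Its argument "rows" is a list of rows, each an object with "angular": the turn, a rotation vector about the tool's x, y, z in units of pi rad (1.0 is pi rad), a list of three; "slide": the shift along the tool's x, y, z in units of 500 mm (1.0 is 500 mm), a list of three; "jaw": the opening, from 0 (shut) to 1 (fully open). A call has 1 to 10 rows; each row shifts and turns the commanded pose from where the row before left it, along the tool's axes as they then stand; what a row does not reach is not made up. A row lasts 1/8 s, in which the tool goes at most 62.5 mm and 10.7 degrees, less where a joint would pass 70% of its speed; a pose out of reach is approached as far as the arm can. A call with a number of a shift or a turn outside -1 to 1 is refused whole. A call with a gripper value outside its range is refused whole. The fingers move at their own pace and stop on an object; "newtons" is the grip in N (left out, the last holds). Time passes only in rows, so rows that do not move let the fingers close. It gives the time, the measured TCP pose, the force, the opening and the grip force at its end, in the units of the state.
- env.get_obs(): the state, without advancing time (a new reading comes with each control period).
- env.read_camera(name): name is "side" or "top" or "wrist"; returns the picture (420x560x3 uint8, red, green, blue); there is no depth.
- env.camera_info(name): a dict with "fx", "fy", "cx", "cy" (pixels), "R" (3x3) and "t" (3): a world point X has camera coordinates R X + t. Camera axes: x right, y down, z forward; pixel columns grow to the right and rows downward; lengths in m; the calibration is good to about 2 mm. A picture is of the moment at which its call begins: read the wrist's pose just before it. camera_info takes no time and is no camera call; for the wrist camera it gives the pose at the moment of the call.
- env.sign_off(): hands the job in; it is judged then, once.
The state is a dict: "time_s": time; "qpos": joint angles; "joint_velocities": joint speeds; "effort": joint torques, N m; "tool_pos": TCP position; "tool_rot": TCP orientation; "force": force on the tool from outside, world axes, zero at the start; "wrist_torque": the same for the moment, N m; "grip_width": finger opening in m; "grasp_force": force on a finger pad.
Only numpy, scipy, OpenCV 4.12 (cv2) and the standard library are available. Lean on these libraries where they do the work, as an engineer would, in place of code of your own. Each camera call takes 0.05 s, during which the arm holds its last target. There are 200 camera calls.

## Task

Free every lure in the blue dock by straddling its spring bar with the forked tool and pushing the brass collar sideways until the lure's tail drops and its nose tips up; work the bars only with the fork, never with the fingers. Lay each lure down level inside the tray of its own colour, on the mat and not across the rim, and finish with the fork hanging upright in its wooden rest. Keep the trays standing flat and do not disturb the reel, the cork float or the mug.

Things in the scene. Friction and masses are not known exactly. Their poses are not given: they have to be found in the camera images.
- dock: fixed blue dock, plate x -40..68, y -184..184, 6 thick; origin on the plank, x away from robot, y left, z up. Five stations at y -168, -96, -24, 48, 120. A lure lies along x, nose to +x, origin at x 0 and station y, on a ridge (x 6..10, y +-7, top z 22); tail between lips (x -35..-24, 24 apart, top z 30) and a stop behind it. Beside the body from x -20 to 30 only the plate
- bar1: spring bar of the station at y -168 (all five alike): steel pin 5 thick sliding along dock y, axis 27.8 above the plank, brass collar 22 in diameter, 4 thick. Origin: on the pin's axis at the collar face looking to dock -y (dock x 44, station y + 25 when out). The bare pin runs 33 from there to -y, through near cheek, lure's eye and far cheek
- bar2: spring bar at y -96, like bar1. Pushing the collar to dock +y (spring 2 N, rising to 6.5 N) draws the pin back, travel 18; from 11 to 15 on the eye comes clear, the heavy tail drops and the nose tips up. Let go, the bar springs out again under the raised eye. The clear span of bare pin between near cheek and collar, where the fork goes, is 14 long
- bar3: spring bar at y -24, like bar1. Each station has two fixed aluminium cheeks beside the lure's eye: x 36..52, 5 to 11 either side of station y, tops at z 50 (dock frame)
- bar4: spring bar at y 48, like bar1. Each station has a grey spring housing at dock x 31..57, station y + 48..60, top at z 44 (dock frame)
- bar5: spring bar at y 120, like bar1
- lure_o1: orange hard-silicone lure, 40 g. Body 64 x 20 x 20 (x -32..32, y -10..10, z 0..20), tail paddle at -x, nose at +x. On the nose a steel eye plate, x 32..56, y -3..3, z 0..18, its hole 12 wide, 11 high, centred at x 44, z 8.5. Origin: centre of the body's underside; z up. Centre of mass 9 behind it, towards the tail. May be absent
- lure_o2: orange lure, like lure_o1; may be absent. Clipped lures (all) lie level, origin 22 above the plank, the pin through the eye. Freed: tail down on its pad, nose up by 20 degrees, eye about 12 higher, origin about 19 above the plank; loose, lift it straight up by the body, held across y near mid length
- lure_o3: orange lure, like lure_o1; may be absent
- lure_g1: green lure, otherwise like lure_o1; may be absent
- lure_g2: green lure, otherwise like lure_o1; may be absent
- fork: forked tool, 110 tall, 90 g, used upright, tines down. Origin: midway between the tine tips; x across the tines, z up. Tines 5 x 5, 24 long, gap 12 (x -6..6); crosshead 22 (x) x 5 (y) up to z 31, shank 10 x 8, flange 52 (x) x 26 (y) at z 50..55, red handle 22 (x) x 16 (y) at z 55..110. Same turned half round
- rest_seat (a point): the fork's origin when it hangs in its fixed wooden rest, 12 above the plank. Two rails along y, 60 long, at x 15..25 either side, tops 62 above the plank: the flange lies across both and the tines hang in the 30 gap between. x across the rails, z up
- tray_orange: loose aluminium tray with orange mat and orange rim, 135 (x) x 200 (y) x 26 high, walls and floor 4 thick, 0.5 kg, open on top. Origin: centre of its underside, z up. Orange lures belong in it.
- tray_green: loose aluminium tray with green mat and green rim, 135 (x) x 200 (y) x 26 high, walls and floor 4 thick, 0.5 kg, open on top. Origin: centre of its underside, z up. Green lures belong in it.
- reel: silver spinning reel lying on its side, 52 in diameter, 46 tall, stem to -x, crank to +y; bystander
- float: standing cork float, 40 in diameter, 75 tall; bystander
- mug: blue mug, 80 in diameter, 90 tall, handle at +y; bystander
There are look-alikes about, which are no part of the job. What is shaped like the tray_green but pink or purple is not meant.

How it is judged (in metres and radians):
On the way:
1. a spring bar is pressed back with the fork (((y of bar1 in the frame of dock above -0.132 m and contact force between fork and bar1 above 0.5 N) or (y of bar2 in the frame of dock above -0.06 m and contact force between fork and bar2 above 0.5 N) or (y of bar3 in the frame of dock above 0.012 m and contact force between fork and bar3 above 0.5 N) or (y of bar4 in the frame of dock above 0.084 m and contact force between fork and bar4 above 0.5 N) or (y of bar5 in the frame of dock above 0.156 m and contact force between fork and bar5 above 0.5 N))), for 0.02 s.
At the end, for the whole second after the job is handed in: every lure present lies at rest in the tray of its colour (its origin inside the walls and less than 25.5 mm above the tray's underside, its length level within 0.25 rad), both trays stand flat within 0.1 rad, and the fork hangs in its rest within 22 mm of the seat point and 0.15 rad of upright (x of lure_o1 in the frame of tray_orange between -0.0625 and 0.0625 m and y of lure_o1 in the frame of tray_orange between -0.095 and 0.095 m and z of lure_o1 in the frame of tray_orange between 0 and 0.0255 m and angle between lure_o1's own x axis and vertical between 1.32 and 1.82 rad and linear speed of each of lure_o1, lure_o2, lure_o3, lure_g1, lure_g2, fork below 0.05 m/s and x of lure_o2 in the frame of tray_orange between -0.0625 and 0.0625 m and y of lure_o2 in the frame of tray_orange between -0.095 and 0.095 m and z of lure_o2 in the frame of tray_orange between 0 and 0.0255 m and angle between lure_o2's own x axis and vertical between 1.32 and 1.82 rad and x of lure_o3 in the frame of tray_orange between -0.0625 and 0.0625 m and y of lure_o3 in the frame of tray_orange between -0.095 and 0.095 m and z of lure_o3 in the frame of tray_orange between 0 and 0.0255 m and angle between lure_o3's own x axis and vertical between 1.32 and 1.82 rad and x of lure_g1 in the frame of tray_green between -0.0625 and 0.0625 m and y of lure_g1 in the frame of tray_green between -0.095 and 0.095 m and z of lure_g1 in the frame of tray_green between 0 and 0.0255 m and angle between lure_g1's own x axis and vertical between 1.32 and 1.82 rad and x of lure_g2 in the frame of tray_green between -0.0625 and 0.0625 m and y of lure_g2 in the frame of tray_green between -0.095 and 0.095 m and z of lure_g2 in the frame of tray_green between 0 and 0.0255 m and angle between lure_g2's own x axis and vertical between 1.32 and 1.82 rad and distance between fork and rest_seat below 0.022 m and angle between fork's own z axis and vertical below 0.15 rad and angle between each of tray_orange, tray_green's own z axis and vertical below 0.1 rad); the robot touches nothing.
It fails at once if the gripper's fingers push on a spring bar (contact force between the fingers and bar1 above 2 N or contact force between the fingers and bar2 above 2 N or contact force between the fingers and bar3 above 2 N or contact force between the fingers and bar4 above 2 N or contact force between the fingers and bar5 above 2 N).
It fails at once if the reel, float or mug is disturbed (moved over 30 mm) (distance of any of reel, float, mug from where it was at the start of the episode above 0.03 m).
Of lure_o1, lure_o2, lure_o3, lure_g1, lure_g2 only 3 to 5 are there at a start; the rules pass over those that are not, and their reading is None.
At some moment in a run one of tray_orange, tray_green may be knocked a few centimetres aside while the robot is not near it.
It also fails if it takes over 210 s, if anything falls off the work surface, if the arm or the gripper's body presses on something with over 40 N, if the wrist force passes 120 N, or if a joint passes its speed limit or range.

## Working session

There is one attempt and no reset: what is moved stays moved. The work goes in short steps, Python scripts to look and compute and a tool call to move; the robot and the scene stay as the last step left them, time stands still between calls to the robot, and variables do not carry over. Pictures are saved under pics/ and viewed, at most 15 in all, crops included, and the job is handed in when it is done.

Besides the shell and the picture viewer there is one more tool, called after "Call:" as name(argument=value, ...) on one line, values as JSON. step_arm: Moves the arm, as the interface text tells. Shifts and turns lie within -1 to 1; 1 stands for 500 mm of shift or pi rad of turn. Its arguments: {"type":"object","properties":{"rows":{"type":"array"},"newtons":{"type":"number"}},"required":["rows"]}

```bash
mkdir -p pics; cat > h.py <<'E'
import numpy as np, cv2
from cell import env
def save(cam,name):
    im=env.read_camera(cam); cv2.imwrite(f'pics/{name}.png',im[:,:,::-1]); return im
def ray(ci,u,v):
    R=np.array(ci['R']);t=np.array(ci['t'])
    d=R.T@np.array([(u-ci['cx'])/ci['fx'],(v-ci['cy'])/ci['fy'],1]); return -R.T@t,d
def at(ci,u,v,z):
    o,d=ray(ci,u,v); return o+d*(z-o[2])/d[2]
def px(ci,X):
    c=np.array(ci['R'])@np.array(X)+np.array(ci['t']); return ci['fx']*c[0]/c[2]+ci['cx'],ci['fy']*c[1]/c[2]+ci['cy']
E
python3 - <<'E'
from h import *
save('top','top0');save('side','side0')
for c in ('top','side'):
    i=env.camera_info(c);R=np.array(i['R']);print(c,i['fx'],-R.T@i['t'],R.round(3).tolist())
print(env.get_obs())
E
```

```text
top 492.2973874178058 [0.37303816 0.11726761 1.75605091] [[0.029, -1.0, -0.0], [-0.998, -0.029, -0.055], [0.055, 0.002, -0.998]]
side 481.9154210301186 [0.29775648 0.97195352 1.09523979] [[-0.972, -0.234, 0.009], [-0.187, 0.75, -0.634], [0.142, -0.618, -0.773]]
{'time_s': 0.1, 'qpos': array([65.83833911, 18.43407048, -4.01664489, 83.16713534,  1.295965  ,
       78.5381999 , -3.26209271]), 'joint_velocities': array([ 0.04472841, -0.07952477,  0.06176124, -0.08013422,  0.07009995,
        0.08360312,  0.17641746]), 'effort': array([-1.46072987e-03, -4.92575741e+01, -4.06633392e-01, -3.13399959e+01,
       -6.41336432e-02,  3.93866468e-02,  8.53620782e-05]), 'tool_pos': array([ 0.27415112, -0.58883642,  0.22158623]), 'tool_rot': array([-1.79905880e+02,  5.87554436e-03,  2.49703994e+01]), 'force': array([ 1.15920189, -0.39095628,  0.19492167]), 'wrist_torque': array([-0.03267778,  0.02748759, -0.01197588]), 'grasp_force': 0.0, 'grip_width': 0.08684658842980744}
```

View pics/top0.png

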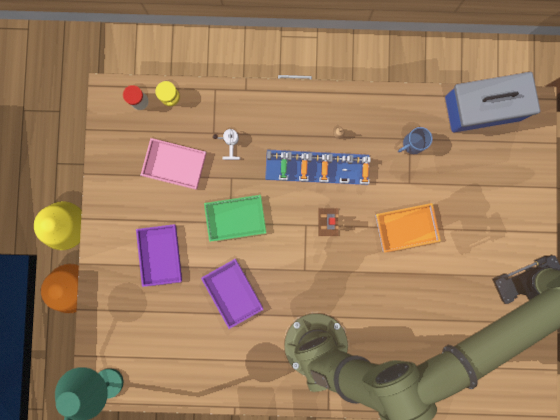

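View pics/side0.png

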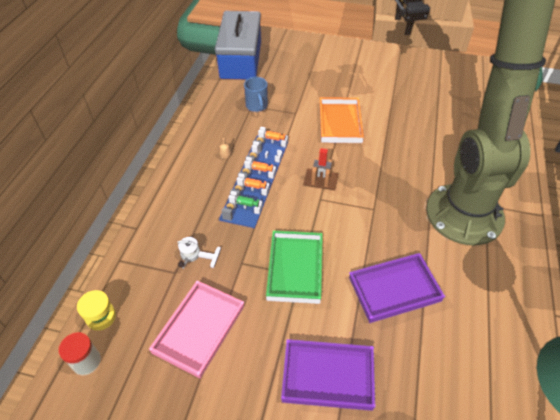

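```bash
python3 - <<'E'
import cv2
im=cv2.imread('pics/top0.png')
a=cv2.resize(im[142:192,258:378],None,fx=6.6,fy=6.6,interpolation=cv2.INTER_CUBIC)
cv2.imwrite('pics/c1.png',a)
b=cv2.resize(im[190:265,195:450],None,fx=3.1,fy=3.1,interpolation=cv2.INTER_CUBIC)
cv2.imwrite('pics/c2.png',cv2.vconcat([a[:, :790],b[:, :790]]))
print(a.shape,b.shape)
E
```

```text
(330, 792, 3) (232, 790, 3)
```

View pics/c2.png

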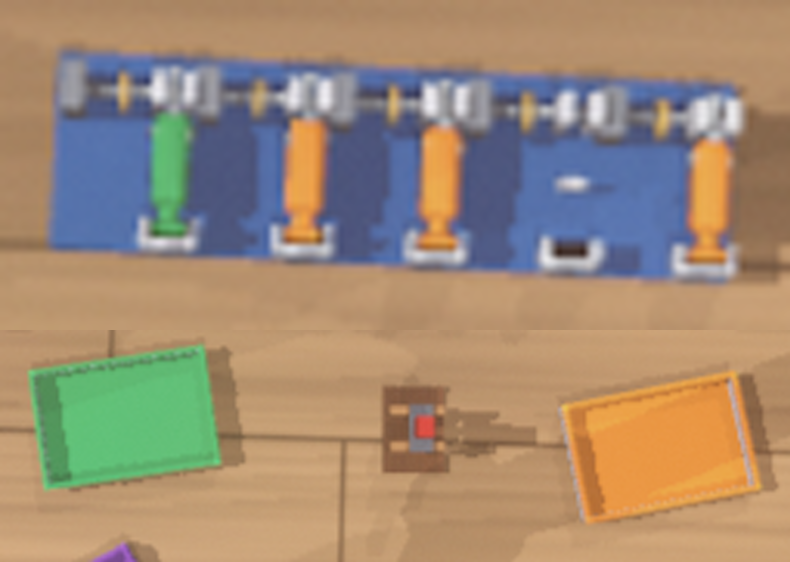

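```bash
python3 - <<'E'
from h import *
ci=env.camera_info('top')
def P(name,l,s,ox,oy,z):
    r=np.array([at(ci,ox+(u+.5)/s-.5,oy+(v+.5)/s-.5,z)[:2] for u,v in l]);print(name,(r*1000).round(0).tolist(),'mean',(r.mean(0)*1000).round(1));return r
d=P('dock TL BL BR TR',[(62,48),(48,247),(735,282),(740,85)],6.6,258,142,.006)
print('yaw',np.degrees(np.arctan2(-(d[0]-d[3])[0],(d[0]-d[3])[1])),np.degrees(np.arctan2(-(d[1]-d[2])[0],(d[1]-d[2])[1])))
g=P('green',[(30,371-330),(45,488-330),(220,465-330),(205,346-330)],3.1,195,190,.026)
o=P('orange',[(560,406-330),(588,522-330),(760,489-330),(738,372-330)],3.1,195,190,.026)
for r in(g,o): print('yaw',np.degrees(np.arctan2(-(r[0]-r[3])[0],(r[0]-r[3])[1])))
P('handle',[(426,427-330)],3.1,195,190,.122)
P('flange',[(411,404-330),(411,451-330),(434,404-330),(434,451-330)],3.1,195,190,.067)
P('rest',[(383,387-330),(383,472-330),(448,472-330),(448,387-330)],3.1,195,190,.01)
E
```

```text
dock TL BL BR TR [[686.0, 194.0], [577.0, 198.0], [569.0, -174.0], [676.0, -174.0]] mean [627.1  11.1]
yaw -1.4769639618661465 -1.2575890737260347
green [[484.0, 408.0], [352.0, 386.0], [384.0, 189.0], [518.0, 210.0]] mean [434.6 298. ]
orange [[462.0, -195.0], [332.0, -229.0], [375.0, -423.0], [506.0, -396.0]] mean [ 418.6 -310.8]
yaw 9.83209467639672
yaw 12.478476830887956
handle [[430.0, -35.0]] mean [430.3 -34.6]
flange [[457.0, -22.0], [405.0, -24.0], [458.0, -48.0], [406.0, -49.0]] mean [431.5 -35.9]
rest [[479.0, 5.0], [381.0, 3.0], [383.0, -71.0], [481.0, -69.0]] mean [431.  -33.1]
```

Call:
step_arm(rows=[{"angular": [0, 0, 0.0463], "slide": [0, 0, -0.05], "jaw": 1}, {"angular": [0, 0, 0.0463], "slide": [0, 0, -0.05], "jaw": 1}, {"angular": [0, 0, 0.0463], "slide": [0, 0, -0.05], "jaw": 1}, {"angular": [0, 0, 0], "slide": [0.046, -0.0923, -0.009], "jaw": 1}, {"angular": [0, 0, 0], "slide": [0.046, -0.0923, -0.009], "jaw": 1}, {"angular": [0, 0, 0], "slide": [0.046, -0.0923, -0.009], "jaw": 1}, {"angular": [0, 0, 0], "slide": [0.046, -0.0923, -0.009], "jaw": 1}, {"angular": [0, 0, 0], "slide": [0.046, -0.0923, -0.009], "jaw": 1}, {"angular": [0, 0, 0], "slide": [0.046, -0.0923, -0.009], "jaw": 1}, {"angular": [0, 0, 0], "slide": [0.046, -0.0923, -0.009], "jaw": 1}])

```text
time_s: 1.35
tool_pos: [0.4359, -0.2646, 0.3289]
tool_rot: [180.0, 0.0, -0.0]
force: [-0.1, -0.1, -0.8]
grip_width: 0.0869
grasp_force: 0.0
```

Call:
step_arm(rows=[{"angular": [0, 0, 0], "slide": [0.046, -0.0923, 0], "jaw": 1}, {"angular": [0, 0, 0], "slide": [0.046, -0.0923, 0], "jaw": 1}, {"angular": [0, 0, 0], "slide": [0.046, -0.0923, 0], "jaw": 1}, {"angular": [0, 0, 0], "slide": [0.046, -0.0923, 0], "jaw": 1}, {"angular": [0, 0, 0], "slide": [0.046, -0.0923, 0], "jaw": 1}, {"angular": [0, 0, 0], "slide": [0, 0, 0], "jaw": 1}, {"angular": [0, 0, 0], "slide": [0, 0, 0], "jaw": 1}])

```text
time_s: 2.22
tool_pos: [0.5503, -0.0364, 0.3285]
tool_rot: [180.0, 0.1, -0.1]
force: [0.9, -0.6, -0.1]
grip_width: 0.0868
grasp_force: 0.0
```

```bash
python3 - <<'E'
from h import *
ci=env.camera_info('wrist'); R=np.array(ci['R']); print(ci['fx'],-R.T@ci['t'],R.round(3).tolist())
im=save('wrist','w0'); cv2.imwrite('pics/w0b.png',cv2.resize(im[:,:,::-1],(800,600),interpolation=cv2.INTER_CUBIC))
E
```

```text
293.68868074534237 [ 0.62209162 -0.03619163  0.48965806] [[-0.001, -1.0, -0.001], [-0.965, 0.001, 0.262], [-0.262, 0.001, -0.965]]
```

View pics/w0b.png

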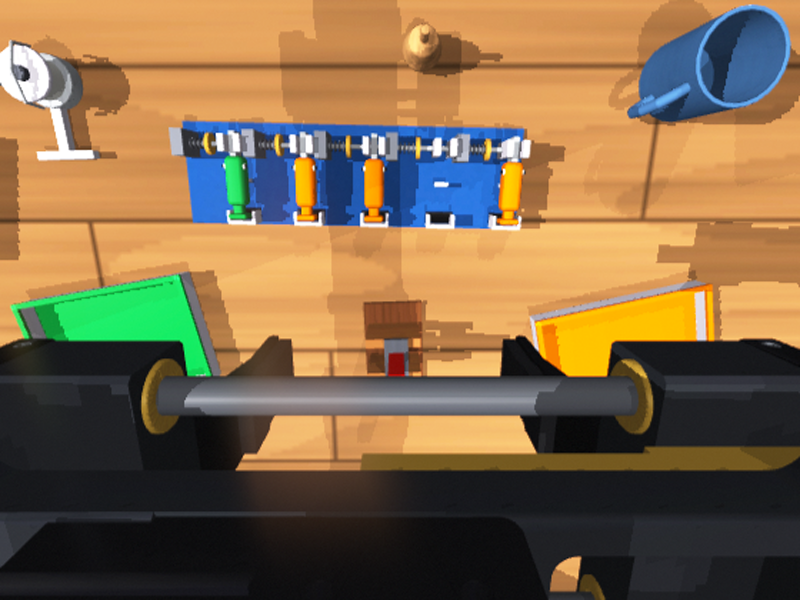

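```bash
python3 - <<'E'
from h import *
im=cv2.imread('pics/w0.png'); c=im[80:165,115:380]
a=cv2.resize(c[:, :134],None,fx=5.9,fy=5.9*.6,interpolation=cv2.INTER_CUBIC)
a=cv2.resize(c[:, :134],(792,290),interpolation=cv2.INTER_CUBIC)
b=cv2.resize(c[:,131:],(792,290),interpolation=cv2.INTER_CUBIC)
ci=env.camera_info('wrist');np.save('w0.npy',ci,allow_pickle=True)
# overlay model prediction
o=np.array([.613,.011]);yaw=np.radians(-1.4)
R=np.array([[np.cos(yaw),-np.sin(yaw)],[np.sin(yaw),np.cos(yaw)]])
def draw(p,col):
    q=o+R@np.array(p[:2])/1000;u,v=px(ci,[q[0],q[1],p[2]/1000])
    for t,off in((a,115),(b,246)):
        U=int((u-off+.5)*792/134);V=int((v-80+.5)*290/85)
        if 0<=U<792: cv2.drawMarker(t,(U,V),col,cv2.MARKER_CROSS,9,1)
for x in(-40,68):
    for y in(-184,184): draw((x,y,6),(0,0,255))
for y in(-168,-96,-24,48,120):
    draw((44,y+25,38.8),(255,0,255)); draw((44,y+29,38.8),(255,0,255)); draw((36,y+11,50),(0,255,0));draw((52,y+11,50),(0,255,0));draw((0,y,42),(255,255,0))
cv2.imwrite('pics/c3.png',cv2.vconcat([a,b]))
E
```

```text
(no output)
```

View pics/c3.png

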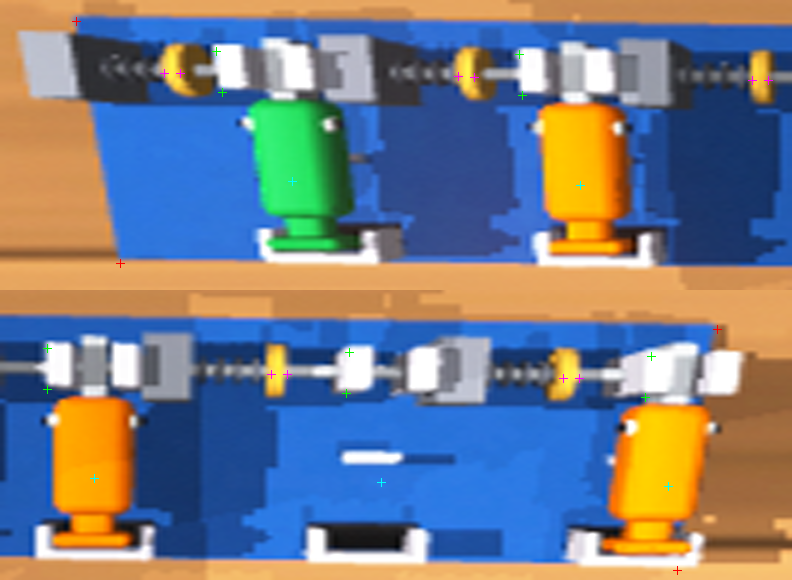

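Call:
step_arm(rows=[{"angular": [0, 0, -0.008], "slide": [-0.08, -0.002, 0], "jaw": 0.7}, {"angular": [0, 0, 0], "slide": [-0.08, -0.002, 0], "jaw": 0.7}, {"angular": [0, 0, 0], "slide": [-0.079, 0, 0], "jaw": 0.7}, {"angular": [0, 0, 0], "slide": [0, 0, 0.1], "jaw": 0.7}, {"angular": [0, 0, 0], "slide": [0, 0, 0.1], "jaw": 0.7}, {"angular": [0, 0, 0], "slide": [0, 0, 0.1], "jaw": 0.7}, {"angular": [0, 0, 0], "slide": [0, 0, 0.05], "jaw": 0.7}, {"angular": [0, 0, 0], "slide": [0, 0, 0], "jaw": 0.7}, {"angular": [0, 0, 0], "slide": [0, 0, 0], "jaw": 0.7}])

```text
time_s: 3.4
tool_pos: [0.4319, -0.0365, 0.1554]
tool_rot: [180.0, -0.1, 1.3]
force: [-0.5, -0.7, -0.1]
grip_width: 0.0607
grasp_force: 0.0
```

```bash
python3 - <<'E'
from h import *
im=save('wrist','w1')
print(env.get_obs()['tool_pos'],env.get_obs()['tool_rot'])
ci=env.camera_info('side');im=save('side','s1');c=im[120:200,280:380,::-1]
top=save('top','t1');c2=top[195:245,290:370,::-1]
w=cv2.resize(cv2.imread('pics/w1.png'),(440,330))
x=cv2.resize(c,(400,320),interpolation=cv2.INTER_CUBIC);y=cv2.resize(c2,(400,250),interpolation=cv2.INTER_CUBIC)
cv2.imwrite('pics/m1.png',np.vstack([np.hstack([w[:320,:400],x]),np.hstack([y,np.zeros_like(y)])]))
E
```

```text
[ 0.43222228 -0.03629643  0.15566495] [ 1.79955887e+02 -1.54461749e-01  1.33077222e+00]
```

View pics/m1.png

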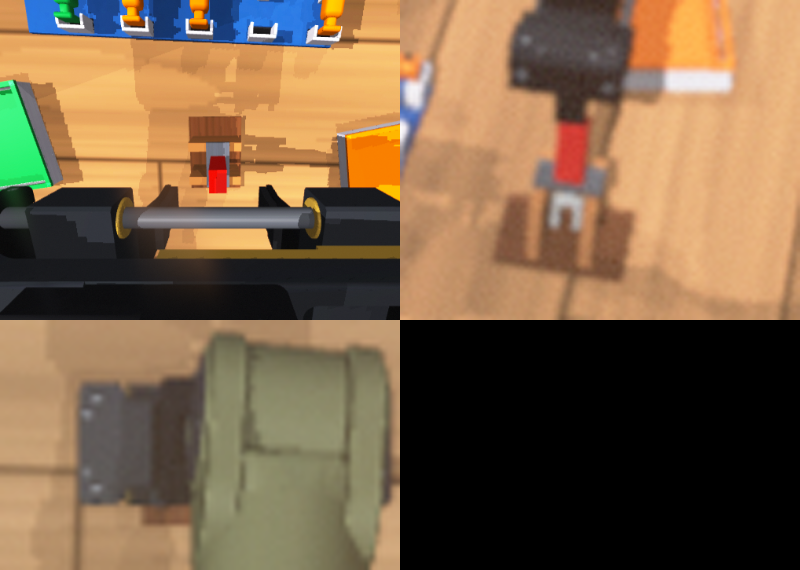

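```bash
python3 - <<'E'
from h import *
ci=env.camera_info('wrist')
im=cv2.imread('pics/w1.png')[:,:,::-1].astype(int)
m=(im[:,:,0]>100)&(im[:,:,1]<45)&(im[:,:,2]<60);m[:, :230]=0;m[:,330:]=0
ys,xs=np.where(m);print(ys.min(),ys.max())
for r in range(ys.min(),ys.max()+1,4): q=xs[ys==r];print(r,q.min(),q.max(),im[r,276])
def pr(p,o=(.431,-.0345),yaw=1.5):
    a=np.radians(yaw);q=[o[0]+np.cos(a)*p[0]-np.sin(a)*p[1],o[1]+np.sin(a)*p[0]+np.cos(a)*p[1],p[2]];return np.round(px(ci,q),1)
for p in [(.011,.008,.122),(.011,-.008,.122),(-.011,.008,.122),(-.011,-.008,.122),(.011,.008,.067),(.011,-.008,.067),(.026,.013,.067),(.026,-.013,.067)]:print(p,pr(p))
for r in range(168,222,3): print(r,[tuple(im[r,c]) for c in (266,284)])
E
```

```text
199 245
199 268 285 [129  31  31]
203 268 286 [131  11   9]
207 267 286 [131  12  10]
211 266 287 [131  11   9]
215 266 287 [131  12  10]
219 266 287 [242  23  17]
223 266 287 [230  24  17]
227 266 287 [227  24  19]
231 266 287 [227  24  19]
235 266 287 [227  25  19]
239 266 287 [227  24  18]
243 267 287 [227  24  20]
(0.011, 0.008, 0.122) [264.4 220.6]
(0.011, -0.008, 0.122) [287.5 220.5]
(-0.011, 0.008, 0.122) [264.9 250. ]
(-0.011, -0.008, 0.122) [287.3 249.9]
(0.011, 0.008, 0.067) [267.2 201.7]
(0.011, -0.008, 0.067) [285.4 201.7]
(0.026, 0.013, 0.067) [261.2 184.9]
(0.026, -0.013, 0.067) [291.3 184.8]
168 [(np.int64(139), np.int64(75), np.int64(44)), (np.int64(143), np.int64(78), np.int64(44))]
171 [(np.int64(138), np.int64(74), np.int64(42)), (np.int64(142), np.int64(77), np.int64(44))]
174 [(np.int64(108), np.int64(63), np.int64(33)), (np.int64(106), np.int64(63), np.int64(34))]
177 [(np.int64(115), np.int64(66), np.int64(36)), (np.int64(115), np.int64(67), np.int64(35))]
180 [(np.int64(92), np.int64(63), np.int64(45)), (np.int64(89), np.int64(61), np.int64(45))]
183 [(np.int6
[... 544 characters left out ...]
134), np.int64(77), np.int64(84))]
201 [(np.int64(114), np.int64(116), np.int64(129)), (np.int64(131), np.int64(12), np.int64(9))]
204 [(np.int64(105), np.int64(107), np.int64(120)), (np.int64(129), np.int64(9), np.int64(6))]
207 [(np.int64(112), np.int64(91), np.int64(101)), (np.int64(130), np.int64(11), np.int64(10))]
210 [(np.int64(122), np.int64(48), np.int64(51)), (np.int64(131), np.int64(13), np.int64(10))]
213 [(np.int64(129), np.int64(26), np.int64(27)), (np.int64(131), np.int64(12), np.int64(8))]
216 [(np.int64(190), np.int64(22), np.int64(19)), (np.int64(240), np.int64(20), np.int64(14))]
219 [(np.int64(245), np.int64(21), np.int64(13)), (np.int64(254), np.int64(25), np.int64(12))]
```

Call:
step_arm(rows=[{"angular": [0, 0, 0], "slide": [0.001, -0.002, 0.05], "jaw": 0.7}, {"angular": [0, 0, 0], "slide": [0, 0, 0.05], "jaw": 0.7}, {"angular": [0, 0, 0], "slide": [0, 0, 0.05], "jaw": 0.7}, {"angular": [0, 0, 0], "slide": [0, 0, 0], "jaw": 0.7}, {"angular": [0, 0, 0], "slide": [0, 0, 0], "jaw": 0}, {"angular": [0, 0, 0], "slide": [0, 0, 0], "jaw": 0}, {"angular": [0, 0, 0], "slide": [0, 0, 0], "jaw": 0}, {"angular": [0, 0, 0], "slide": [0, 0, 0], "jaw": 0}, {"angular": [0, 0, 0], "slide": [0, 0, 0], "jaw": 0}], newtons=50)

```text
time_s: 4.68
tool_pos: [0.4317, -0.0346, 0.0792]
tool_rot: [180.0, -0.0, 1.4]
force: [0.3, 0.5, 0.5]
grip_width: 0.0188
grasp_force: 0.0
```

Call:
step_arm(rows=[{"angular": [0, 0, 0], "slide": [0, 0, 0], "jaw": 0}, {"angular": [0, 0, 0], "slide": [0, 0, 0], "jaw": 0}, {"angular": [0, 0, 0], "slide": [0, 0, -0.05], "jaw": 0}, {"angular": [0, 0, 0], "slide": [0, 0, -0.1], "jaw": 0}, {"angular": [0, 0, 0], "slide": [0, 0, -0.07], "jaw": 0}], newtons=50)

```text
time_s: 5.3
tool_pos: [0.4319, -0.0344, 0.1907]
tool_rot: [180.0, -0.1, 1.4]
force: [-0.2, -0.9, -1.0]
grip_width: 0.0159
grasp_force: 50.0
```

Call:
step_arm(rows=[{"angular": [0, 0, 0.0156], "slide": [0, 0, 0], "jaw": 0}, {"angular": [0, 0, 0], "slide": [0.09, -0.0178, 0], "jaw": 0}, {"angular": [0, 0, 0], "slide": [0.09, -0.0178, 0], "jaw": 0}, {"angular": [0, 0, 0], "slide": [0.09, -0.0178, 0], "jaw": 0}, {"angular": [0, 0, 0], "slide": [0.09, -0.0178, 0], "jaw": 0}, {"angular": [0, 0, 0], "slide": [0.09, -0.0178, 0], "jaw": 0}, {"angular": [0, 0, 0], "slide": [0, 0, 0.07], "jaw": 0}, {"angular": [0, 0, 0], "slide": [0, 0, 0.03], "jaw": 0}, {"angular": [0, 0, 0], "slide": [0, 0, 0], "jaw": 0}, {"angular": [0, 0, 0], "slide": [0, 0, 0], "jaw": 0}])

```text
time_s: 6.55
tool_pos: [0.658, 0.0042, 0.1404]
tool_rot: [180.0, -0.1, -1.4]
force: [0.4, -0.2, -1.1]
grip_width: 0.0154
grasp_force: 50.0
```

```bash
python3 - <<'E'
from h import *
print(env.get_obs()['tool_pos'])
w=save('wrist','w2')[:,:,::-1];s=save('side','s2')[120:240,190:320,::-1]
w=cv2.resize(w[60:280,180:380],(440,484),interpolation=cv2.INTER_CUBIC)
s=cv2.resize(s,(360,332),interpolation=cv2.INTER_CUBIC)
o=np.zeros((484,800,3),np.uint8);o[:,:440]=w;o[:332,440:]=s;cv2.imwrite('pics/m2.png',o)
E
```

```text
[0.65803383 0.00422056 0.14043287]
```

View pics/m2.png

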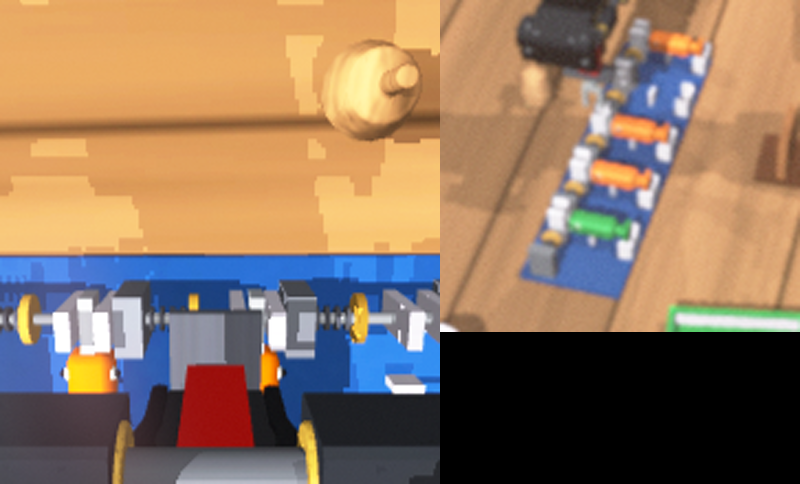

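```bash
python3 - <<'E'
from h import *
ci=env.camera_info('wrist')
f=lambda u,v,z:print((at(ci,180+(u+.5)/2.2-.5,60+(v+.5)/2.2-.5,z)*1000).round(1))
f(28,319,.0278);f(358,317,.0278);f(12,320,.0278);f(385,319,.0278)
print('flange');f(169,310,.128);f(262,310,.128)
print('plate edge');f(10,254,.006);f(430,254,.006)
E
```

```text
[661.2  86.9  27.8]
[658.5 -57.7  27.8]
[660.9  94.   27.8]
[657.3 -69.6  27.8]
flange
[687.7  16.8 128. ]
[687.  -9. 128.]
plate edge
[686.8  98.8   6. ]
[682.  -94.7   6. ]
```

Call:
step_arm(rows=[{"angular": [0, 0, 0], "slide": [-0.0025, -0.003, 0], "jaw": 0}, {"angular": [0, 0, 0], "slide": [0, 0, 0.04], "jaw": 0}, {"angular": [0, 0, 0], "slide": [0, 0, 0.04], "jaw": 0}, {"angular": [0, 0, 0], "slide": [0, 0, 0.034], "jaw": 0}, {"angular": [0, 0, 0], "slide": [0, 0, 0], "jaw": 0}, {"angular": [0, 0, 0], "slide": [0, 0, 0], "jaw": 0}])

```text
time_s: 7.4
tool_pos: [0.6568, 0.0061, 0.0822]
tool_rot: [-180.0, -0.0, -1.4]
force: [0.1, 0.1, -0.1]
grip_width: 0.0158
grasp_force: 50.0
```

Call:
step_arm(rows=[{"angular": [0, 0, 0], "slide": [0, -0.01, 0], "jaw": 0}, {"angular": [0, 0, 0], "slide": [0, -0.01, 0], "jaw": 0}, {"angular": [0, 0, 0], "slide": [0, -0.01, 0], "jaw": 0}, {"angular": [0, 0, 0], "slide": [0, -0.01, 0], "jaw": 0}, {"angular": [0, 0, 0], "slide": [0, 0, 0], "jaw": 0}, {"angular": [0, 0, 0], "slide": [0, 0, 0], "jaw": 0}])

```text
time_s: 8.15
tool_pos: [0.6576, 0.0242, 0.0828]
tool_rot: [179.9, -0.1, -1.5]
force: [0.3, -5.9, 1.9]
grip_width: 0.0158
grasp_force: 50.0
```

```bash
python3 - <<'E'
from h import *
o=env.get_obs();print(o['tool_pos'],o['force'],o['wrist_torque'])
w=save('wrist','w3')[:,:,::-1];s=save('side','s3')[120:240,190:320,::-1]
w=cv2.resize(w[120:280,180:380],(440,352),interpolation=cv2.INTER_CUBIC)
s=cv2.resize(s,(360,332),interpolation=cv2.INTER_CUBIC)
p=np.zeros((352,800,3),np.uint8);p[:,:440]=w;p[:332,440:]=s;cv2.imwrite('pics/m3.png',p)
E
```

```text
[0.65764514 0.02422451 0.08281675] [ 0.33837549 -5.88198151  1.93603979] [-1.55660331 -0.09130076  0.02445971]
```

View pics/m3.png

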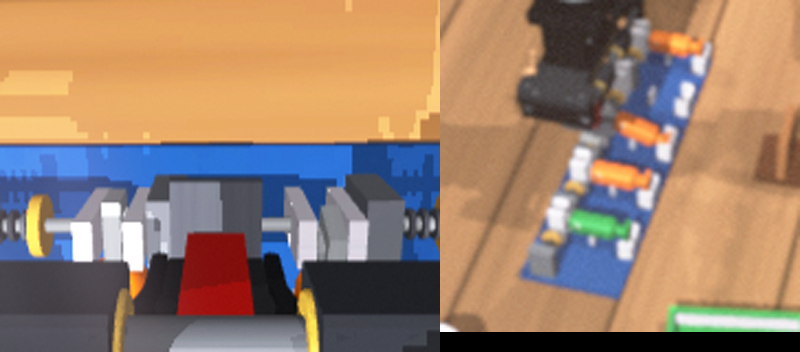

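Call:
step_arm(rows=[{"angular": [0, 0, 0], "slide": [0, -0.004, 0], "jaw": 0}, {"angular": [0, 0, 0], "slide": [0, 0, 0], "jaw": 0}, {"angular": [0, 0, 0], "slide": [0, 0.022, 0], "jaw": 0}, {"angular": [0, 0, 0], "slide": [0, 0.022, 0], "jaw": 0}, {"angular": [0, 0, 0], "slide": [0, 0, 0], "jaw": 0}, {"angular": [0, 0, 0], "slide": [0, 0, -0.06], "jaw": 0}, {"angular": [0, 0, 0], "slide": [0, 0, -0.07], "jaw": 0}, {"angular": [0, 0, 0], "slide": [0, -0.072, 0], "jaw": 0}, {"angular": [0, 0, 0], "slide": [0, -0.072, 0], "jaw": 0}, {"angular": [0, 0, 0], "slide": [0, 0, 0], "jaw": 0}])

```text
time_s: 9.5
tool_pos: [0.6567, 0.0856, 0.147]
tool_rot: [-179.7, 0.1, -0.9]
force: [-0.2, -0.8, -1.2]
grip_width: 0.0156
grasp_force: 50.0
```

Call:
step_arm(rows=[{"angular": [0, 0, 0], "slide": [0, 0, 0], "jaw": 0}, {"angular": [0, 0, 0], "slide": [0, 0, 0.05], "jaw": 0}, {"angular": [0, 0, 0], "slide": [0, 0, 0.04], "jaw": 0}, {"angular": [0, 0, 0], "slide": [0, 0, 0.04], "jaw": 0}, {"angular": [0, 0, 0], "slide": [0, 0, 0], "jaw": 0}, {"angular": [0, 0, 0], "slide": [0, 0, 0], "jaw": 0}])

```text
time_s: 10.25
tool_pos: [0.6586, 0.0781, 0.0825]
tool_rot: [-180.0, -0.0, -1.4]
force: [0.4, -0.8, -1.1]
grip_width: 0.0154
grasp_force: 50.0
```

Call:
step_arm(rows=[{"angular": [0, 0, 0], "slide": [0, -0.011, 0], "jaw": 0}, {"angular": [0, 0, 0], "slide": [0, -0.011, 0], "jaw": 0}, {"angular": [0, 0, 0], "slide": [0, -0.011, 0], "jaw": 0}, {"angular": [0, 0, 0], "slide": [0, -0.011, 0], "jaw": 0}, {"angular": [0, 0, 0], "slide": [0, 0, 0], "jaw": 0}, {"angular": [0, 0, 0], "slide": [0, 0, 0], "jaw": 0}, {"angular": [0, 0, 0], "slide": [0, 0, 0], "jaw": 0}])

```text
time_s: 11.12
tool_pos: [0.6595, 0.0977, 0.0826]
tool_rot: [179.8, -0.1, -1.5]
force: [0.6, -6.2, 2.1]
grip_width: 0.0153
grasp_force: 50.0
```

Call:
step_arm(rows=[{"angular": [0, 0, 0], "slide": [0, 0.022, 0], "jaw": 0}, {"angular": [0, 0, 0], "slide": [0, 0.022, 0], "jaw": 0}, {"angular": [0, 0, 0], "slide": [0, 0, 0], "jaw": 0}, {"angular": [0, 0, 0], "slide": [0, 0, -0.06], "jaw": 0}, {"angular": [0, 0, 0], "slide": [0, 0, -0.07], "jaw": 0}, {"angular": [0, 0, 0], "slide": [0, -0.072, 0], "jaw": 0}, {"angular": [0, 0, 0], "slide": [0, -0.072, 0], "jaw": 0}, {"angular": [0, 0, 0], "slide": [0, 0, 0], "jaw": 0}, {"angular": [0, 0, 0], "slide": [0, 0, 0], "jaw": 0}])

```text
time_s: 12.25
tool_pos: [0.6594, 0.1508, 0.1466]
tool_rot: [-180.0, 0.1, -1.3]
force: [0.7, -1.1, -1.2]
grip_width: 0.0157
grasp_force: 50.0
```

Call:
step_arm(rows=[{"angular": [0, 0, 0], "slide": [0, 0, 0.05], "jaw": 0}, {"angular": [0, 0, 0], "slide": [0, 0, 0.04], "jaw": 0}, {"angular": [0, 0, 0], "slide": [0, 0, 0.04], "jaw": 0}, {"angular": [0, 0, 0], "slide": [0, 0, 0], "jaw": 0}, {"angular": [0, 0, 0], "slide": [0, 0, 0], "jaw": 0}])

```text
time_s: 12.88
tool_pos: [0.6604, 0.1501, 0.0825]
tool_rot: [-180.0, -0.0, -1.4]
force: [-0.6, -0.1, -1.3]
grip_width: 0.0155
grasp_force: 50.0
```

Call:
step_arm(rows=[{"angular": [0, 0, 0], "slide": [0, -0.011, 0], "jaw": 0}, {"angular": [0, 0, 0], "slide": [0, -0.011, 0], "jaw": 0}, {"angular": [0, 0, 0], "slide": [0, -0.011, 0], "jaw": 0}, {"angular": [0, 0, 0], "slide": [0, -0.011, 0], "jaw": 0}, {"angular": [0, 0, 0], "slide": [0, 0, 0], "jaw": 0}, {"angular": [0, 0, 0], "slide": [0, 0, 0], "jaw": 0}, {"angular": [0, 0, 0], "slide": [0, 0, 0], "jaw": 0}])

```text
time_s: 13.75
tool_pos: [0.6612, 0.1697, 0.0825]
tool_rot: [179.8, -0.1, -1.5]
force: [0.6, -5.6, 2.3]
grip_width: 0.0155
grasp_force: 50.0
```

Call:
step_arm(rows=[{"angular": [0, 0, 0], "slide": [0, 0.022, 0], "jaw": 0}, {"angular": [0, 0, 0], "slide": [0, 0.022, 0], "jaw": 0}, {"angular": [0, 0, 0], "slide": [0, 0, 0], "jaw": 0}, {"angular": [0, 0, 0], "slide": [0, 0, -0.06], "jaw": 0}, {"angular": [0, 0, 0], "slide": [0, 0, -0.07], "jaw": 0}, {"angular": [0, 0, 0], "slide": [0, 0.096, 0], "jaw": 0}, {"angular": [0, 0, 0], "slide": [0, 0.096, 0], "jaw": 0}, {"angular": [0, 0, 0], "slide": [0, 0.096, 0], "jaw": 0}, {"angular": [0, 0, 0], "slide": [0, 0.096, 0], "jaw": 0}, {"angular": [0, 0, 0], "slide": [0, 0.096, 0], "jaw": 0}])

```text
time_s: 15.0
tool_pos: [0.6541, -0.0891, 0.1469]
tool_rot: [-179.9, -0.0, -1.3]
force: [1.3, 0.2, -1.7]
grip_width: 0.0155
grasp_force: 50.0
```

Call:
step_arm(rows=[{"angular": [0, 0, 0], "slide": [0, 0.096, 0], "jaw": 0}, {"angular": [0, 0, 0], "slide": [0, 0, 0], "jaw": 0}, {"angular": [0, 0, 0], "slide": [0, 0, 0], "jaw": 0}, {"angular": [0, 0, 0], "slide": [0, 0, 0], "jaw": 0}])

```text
time_s: 15.5
tool_pos: [0.6533, -0.1349, 0.1471]
tool_rot: [-179.9, -0.0, -1.2]
force: [0.7, 0.2, -1.1]
grip_width: 0.0157
grasp_force: 50.0
```

```bash
python3 - <<'E'
from h import *
o=env.get_obs();print(o['tool_pos'],o['tool_rot'])
ci=env.camera_info('wrist')
w=save('wrist','w4')[:,:,::-1];s=save('side','s4')[120:240,190:320,::-1]
w=cv2.resize(w[120:280,180:380],(440,352),interpolation=cv2.INTER_CUBIC)
s=cv2.resize(s,(360,332),interpolation=cv2.INTER_CUBIC)
p=np.zeros((352,800,3),np.uint8);p[:,:440]=w;p[:332,440:]=s;cv2.imwrite('pics/m4.png',p)
E
```

```text
[ 0.6533039  -0.1348782   0.14708691] [-1.79897213e+02 -1.50870693e-02 -1.19907165e+00]
```

View pics/m4.png

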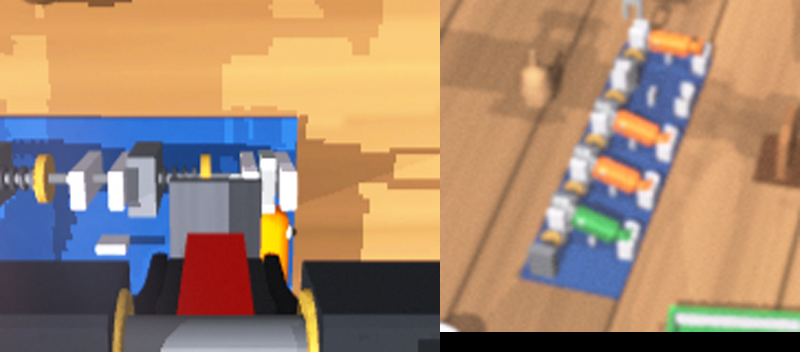

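Call:
step_arm(rows=[{"angular": [0, 0, 0], "slide": [0, 0.006, 0], "jaw": 0}, {"angular": [0, 0, 0], "slide": [0, 0, 0.05], "jaw": 0}, {"angular": [0, 0, 0], "slide": [0, 0, 0.04], "jaw": 0}, {"angular": [0, 0, 0], "slide": [0, 0, 0.04], "jaw": 0}, {"angular": [0, 0, 0], "slide": [0, 0, 0], "jaw": 0}, {"angular": [0, 0, 0], "slide": [0, 0, 0], "jaw": 0}])

```text
time_s: 16.35
tool_pos: [0.6533, -0.1409, 0.0825]
tool_rot: [-180.0, -0.0, -1.4]
force: [0.5, 0.1, -1.1]
grip_width: 0.0158
grasp_force: 50.0
```

Call:
step_arm(rows=[{"angular": [0, 0, 0], "slide": [0, -0.011, 0], "jaw": 0}, {"angular": [0, 0, 0], "slide": [0, -0.011, 0], "jaw": 0}, {"angular": [0, 0, 0], "slide": [0, -0.011, 0], "jaw": 0}, {"angular": [0, 0, 0], "slide": [0, -0.011, 0], "jaw": 0}, {"angular": [0, 0, 0], "slide": [0, 0, 0], "jaw": 0}, {"angular": [0, 0, 0], "slide": [0, 0, 0], "jaw": 0}, {"angular": [0, 0, 0], "slide": [0, 0, 0], "jaw": 0}])

```text
time_s: 17.23
tool_pos: [0.6538, -0.1208, 0.0826]
tool_rot: [179.9, -0.1, -1.5]
force: [0.5, -4.5, 1.6]
grip_width: 0.0156
grasp_force: 50.0
```

Call:
step_arm(rows=[{"angular": [0, 0, 0], "slide": [0, -0.007, 0], "jaw": 0}, {"angular": [0, 0, 0], "slide": [0, 0, 0], "jaw": 0}, {"angular": [0, 0, 0], "slide": [0, 0, 0], "jaw": 0}, {"angular": [0, 0, 0], "slide": [0, 0, 0], "jaw": 0}])

```text
time_s: 17.73
tool_pos: [0.6539, -0.1179, 0.0825]
tool_rot: [179.8, -0.1, -1.5]
force: [-0.2, -6.3, 0.1]
grip_width: 0.0156
grasp_force: 50.0
```

Call:
step_arm(rows=[{"angular": [0, 0, 0], "slide": [0, 0.022, 0], "jaw": 0}, {"angular": [0, 0, 0], "slide": [0, 0.022, 0], "jaw": 0}, {"angular": [0, 0, 0], "slide": [0, 0, 0], "jaw": 0}, {"angular": [0, 0, 0], "slide": [0, 0, 0], "jaw": 0}, {"angular": [0, 0, 0], "slide": [0, 0, -0.1], "jaw": 0}, {"angular": [0, 0, 0], "slide": [0, 0, -0.12], "jaw": 0}, {"angular": [0, 0, 0], "slide": [0, 0, 0], "jaw": 0}, {"angular": [0, 0, 0], "slide": [0, 0, 0], "jaw": 0}])

```text
time_s: 18.73
tool_pos: [0.6526, -0.1363, 0.1916]
tool_rot: [-180.0, 0.0, -1.3]
force: [-0.1, -0.0, -2.0]
grip_width: 0.0158
grasp_force: 50.0
```

```bash
python3 - <<'E'
from h import *
o=env.get_obs();print(o['tool_pos'],o['tool_rot'])
s=save('side','s5')[110:240,190:320,::-1];t=save('top','t5')
cv2.imwrite('pics/m5.png',np.hstack([cv2.resize(s,(400,400),interpolation=cv2.INTER_CUBIC),cv2.resize(t[140:240,260:360,::-1],(400,400))]))
E
```

```text
[ 0.65262813 -0.13625494  0.19155479] [-1.79962544e+02  4.49319637e-02 -1.31885833e+00]
```

View pics/m5.png

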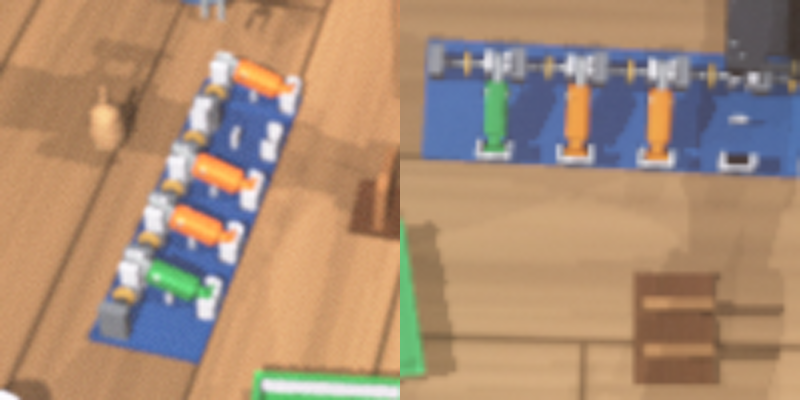

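Call:
step_arm(rows=[{"angular": [0, 0, -0.0153], "slide": [0, 0, 0], "jaw": 0}, {"angular": [0, 0, 0], "slide": [-0.0872, -0.0429, 0], "jaw": 0}, {"angular": [0, 0, 0], "slide": [-0.0872, -0.0429, 0], "jaw": 0}, {"angular": [0, 0, 0], "slide": [-0.0872, -0.0429, 0], "jaw": 0}, {"angular": [0, 0, 0], "slide": [-0.0872, -0.0429, 0], "jaw": 0}, {"angular": [0, 0, 0], "slide": [-0.0872, -0.0429, 0], "jaw": 0}, {"angular": [0, 0, 0], "slide": [0, 0, 0], "jaw": 0}, {"angular": [0, 0, 0], "slide": [0, 0, 0], "jaw": 0}, {"angular": [0, 0, 0], "slide": [0, 0, 0], "jaw": 0}])

```text
time_s: 19.95
tool_pos: [0.4331, -0.0358, 0.1917]
tool_rot: [-179.9, 0.0, 1.3]
force: [-0.1, 0.7, -1.2]
grip_width: 0.0159
grasp_force: 50.0
```

Call:
step_arm(rows=[{"angular": [0, 0, 0], "slide": [-0.0026, -0.0026, 0.06], "jaw": 0}, {"angular": [0, 0, 0], "slide": [0, 0, 0.06], "jaw": 0}, {"angular": [0, 0, 0], "slide": [0, 0, 0.05], "jaw": 0}, {"angular": [0, 0, 0], "slide": [0, 0, 0.03], "jaw": 0}, {"angular": [0, 0, 0], "slide": [0, 0, 0.022], "jaw": 0}, {"angular": [0, 0, 0], "slide": [0, 0, 0], "jaw": 0}, {"angular": [0, 0, 0], "slide": [0, 0, 0], "jaw": 0}])

```text
time_s: 20.82
tool_pos: [0.4319, -0.0342, 0.0817]
tool_rot: [180.0, -0.1, 1.4]
force: [-0.3, -0.9, -0.2]
grip_width: 0.0156
grasp_force: 50.0
```

Call:
step_arm(rows=[{"angular": [0, 0, 0], "slide": [0, 0, 0.004], "jaw": 0}, {"angular": [0, 0, 0], "slide": [0, 0, 0], "jaw": 0.5}, {"angular": [0, 0, 0], "slide": [0, 0, 0], "jaw": 0.5}, {"angular": [0, 0, 0], "slide": [0, 0, 0], "jaw": 0.5}, {"angular": [0, 0, 0], "slide": [0, 0, 0], "jaw": 0.5}, {"angular": [0, 0, 0], "slide": [0, 0, -0.08], "jaw": 0.5}, {"angular": [0, 0, 0], "slide": [0, 0, -0.1], "jaw": 0.5}, {"angular": [0, 0, 0], "slide": [0, 0, -0.1], "jaw": 0.5}, {"angular": [0, 0, 0], "slide": [0, 0, -0.06], "jaw": 0.5}])

```text
time_s: 21.95
tool_pos: [0.432, -0.0341, 0.2518]
tool_rot: [179.9, -0.2, 1.4]
force: [0.9, 0.4, -0.3]
grip_width: 0.0435
grasp_force: 0.0
```

Call:
step_arm(rows=[{"angular": [0, 0, 0.0156], "slide": [0, 0, 0], "jaw": 0.5}, {"angular": [0, 0, 0], "slide": [0.089, -0.0135, 0], "jaw": 0.5}, {"angular": [0, 0, 0], "slide": [0.089, -0.0135, 0], "jaw": 0.5}, {"angular": [0, 0, 0], "slide": [0.089, -0.0135, 0], "jaw": 0.5}, {"angular": [0, 0, 0], "slide": [0.089, -0.0135, 0], "jaw": 0.5}, {"angular": [0, 0, 0], "slide": [0, 0, 0.1], "jaw": 0.5}, {"angular": [0, 0, 0], "slide": [0, 0, 0.1], "jaw": 0.5}, {"angular": [0, 0, 0], "slide": [0, 0, 0], "jaw": 0.5}, {"angular": [0, 0, 0], "slide": [0, 0, 0], "jaw": 0.5}])

```text
time_s: 23.08
tool_pos: [0.6108, -0.0116, 0.1509]
tool_rot: [-180.0, -0.1, -1.5]
force: [-0.0, -0.7, -0.5]
grip_width: 0.0437
grasp_force: 0.0
```

```bash
cat >> h.py <<'E'
def tray(name,col):
    im=save('top',name); hsv=cv2.cvtColor(im,cv2.COLOR_RGB2HSV)
    lo,hi=((8,170,170),(22,255,255)) if col=='o' else ((55,100,70),(80,255,255))
    m=cv2.morphologyEx(cv2.inRange(hsv,lo,hi),cv2.MORPH_CLOSE,np.ones((5,5)))
    m[:186]=0;m[280:]=0
    cs,_=cv2.findContours(m,0,2); c=max(cs,key=cv2.contourArea)
    ci=env.camera_info('top')
    p=np.array([at(ci,u,v,.024)[:2]*1000 for u,v in c[:,0].astype(float)],np.float32)
    print(col,cv2.minAreaRect(p))
E
python3 - <<'E'
from h import *
o=env.get_obs();print(o['tool_pos'],o['tool_rot'])
tray('t6','o');tray('t7','g')
w=save('wrist','w6')[:,:,::-1];s=save('side','s6')[100:240,190:390,::-1]
w=cv2.resize(w[130:350,140:420],(440,346),interpolation=cv2.INTER_CUBIC)
s=cv2.resize(s,(360,252),interpolation=cv2.INTER_CUBIC)
p=np.zeros((352,800,3),np.uint8);p[:346,:440]=w;p[:252,440:]=s;cv2.imwrite('pics/m6.png',p)
E
```

```text
[ 0.61084577 -0.01160808  0.15094523] [-1.79998254e+02 -1.34240232e-01 -1.46203236e+00]
o ((419.0061340332031, -311.3952331542969), (132.01063537597656, 197.0300750732422), 12.92628288269043)
g ((434.96832275390625, 299.48126220703125), (133.27401733398438, 198.49789428710938), 9.999746322631836)
```

View pics/m6.png

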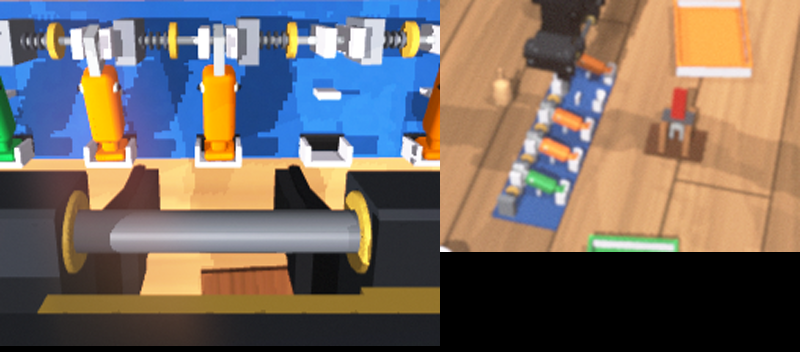

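Call:
step_arm(rows=[{"angular": [0, 0, 0], "slide": [0, 0, 0.1], "jaw": 0.5}, {"angular": [0, 0, 0], "slide": [0, 0, 0.1], "jaw": 0.5}, {"angular": [0, 0, 0], "slide": [0, 0, 0.05], "jaw": 0.5}, {"angular": [0, 0, 0], "slide": [0, 0, 0.02], "jaw": 0.5}, {"angular": [0, 0, 0], "slide": [0, 0, 0], "jaw": 0.5}, {"angular": [0, 0, 0], "slide": [0, 0, 0], "jaw": 0}, {"angular": [0, 0, 0], "slide": [0, 0, 0], "jaw": 0}, {"angular": [0, 0, 0], "slide": [0, 0, 0], "jaw": 0}, {"angular": [0, 0, 0], "slide": [0, 0, 0], "jaw": 0}], newtons=20)

```text
time_s: 24.4
tool_pos: [0.6103, -0.0118, 0.0146]
tool_rot: [180.0, -0.1, -1.5]
force: [0.3, 0.3, 2.0]
grip_width: 0.0197
grasp_force: 20.0
```

Call:
step_arm(rows=[{"angular": [0, 0, 0], "slide": [0, 0, -0.05], "jaw": 0}, {"angular": [0, 0, 0], "slide": [0, 0, -0.11], "jaw": 0}, {"angular": [0, 0, 0], "slide": [0, 0, -0.11], "jaw": 0}, {"angular": [0, 0, -0.0392], "slide": [0, 0, 0], "jaw": 0}, {"angular": [0, 0, -0.0392], "slide": [0, 0, 0], "jaw": 0}, {"angular": [0, 0, 0], "slide": [-0.0766, 0.0716, 0], "jaw": 0}, {"angular": [0, 0, 0], "slide": [-0.0766, 0.0716, 0], "jaw": 0}, {"angular": [0, 0, 0], "slide": [-0.0766, 0.0716, 0], "jaw": 0}, {"angular": [0, 0, 0], "slide": [-0.0766, 0.0716, 0], "jaw": 0}, {"angular": [0, 0, 0], "slide": [-0.0766, 0.0716, 0], "jaw": 0}])

```text
time_s: 25.65
tool_pos: [0.4609, -0.2296, 0.1491]
tool_rot: [180.0, -0.0, 12.7]
force: [0.4, -0.4, -1.4]
grip_width: 0.0198
grasp_force: 20.0
```

Call:
step_arm(rows=[{"angular": [0, 0, 0], "slide": [-0.0766, 0.0716, 0], "jaw": 0}, {"angular": [0, 0, 0], "slide": [-0.0766, 0.0716, 0], "jaw": 0}, {"angular": [0, -0.0556, 0], "slide": [0, 0, 0], "jaw": 0}, {"angular": [0, -0.0556, 0], "slide": [0, 0, 0], "jaw": 0}, {"angular": [0, 0, 0], "slide": [0, 0, 0], "jaw": 0}, {"angular": [0, 0, 0], "slide": [0, 0, 0], "jaw": 0}, {"angular": [0, 0, 0], "slide": [0, 0, 0], "jaw": 0}])

```text
time_s: 26.52
tool_pos: [0.4022, -0.3159, 0.1499]
tool_rot: [179.9, 20.0, 12.5]
force: [-0.5, -0.2, -0.2]
grip_width: 0.0195
grasp_force: 20.0
```

```bash
python3 - <<'E'
from h import *
o=env.get_obs();print(o['tool_pos'],o['tool_rot'])
w=save('wrist','w7')[:,:,::-1];s=save('side','s7')[50:190,240:440,::-1]
w=cv2.resize(w,(440,330),interpolation=cv2.INTER_CUBIC)
s=cv2.resize(s,(360,252),interpolation=cv2.INTER_CUBIC)
p=np.zeros((352,800,3),np.uint8);p[:330,:440]=w;p[:252,440:]=s;cv2.imwrite('pics/m7.png',p)
E
```

```text
[ 0.40217234 -0.31586276  0.14992431] [179.88253845  19.97511     12.50583533]
```

View pics/m7.png

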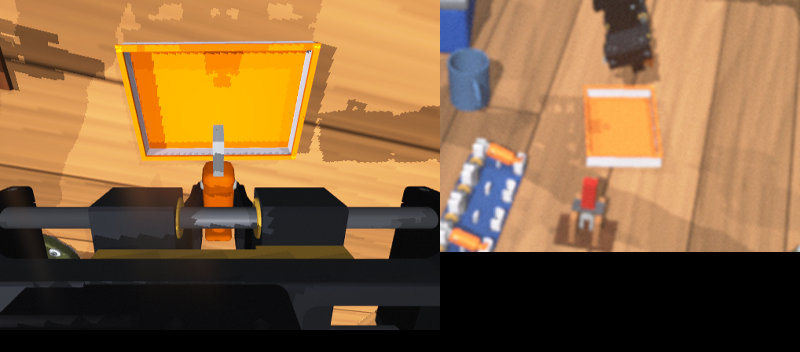

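```bash
python3 - <<'E'
from h import *
ci=env.camera_info('wrist')
for u,v in((142,157),(297,157),(320,46),(118,46)): print((at(ci,u*1.2727,v*1.2727,.026)*1000).round(0))
E
```

```text
[ 338. -228.   26.]
[ 382. -426.   26.]
[ 509. -394.   26.]
[ 466. -201.   26.]
```

Call:
step_arm(rows=[{"angular": [0, 0, 0], "slide": [0.0285, 0, 0.0785], "jaw": 0}, {"angular": [0, 0, 0], "slide": [0.0285, 0, 0.0785], "jaw": 0}, {"angular": [0, 0, 0], "slide": [0.0235, 0, 0.0645], "jaw": 0}, {"angular": [0, 0, 0], "slide": [0.0085, 0, 0.0235], "jaw": 0}, {"angular": [0, 0, 0], "slide": [0.0055, 0, 0.0155], "jaw": 0}, {"angular": [0, 0, 0], "slide": [0, 0, 0], "jaw": 0}, {"angular": [0, 0, 0], "slide": [0, 0, 0], "jaw": 0}])

```text
time_s: 27.5
tool_pos: [0.4038, -0.3155, 0.0117]
tool_rot: [179.9, 19.9, 12.6]
force: [0.9, 0.0, -0.1]
grip_width: 0.0199
grasp_force: 20.0
```

Call:
step_arm(rows=[{"angular": [0, 0, 0], "slide": [0.002, 0, 0.0056], "jaw": 0}, {"angular": [0, 0, 0], "slide": [0, 0, 0], "jaw": 0.4}, {"angular": [0, 0, 0], "slide": [0, 0, 0], "jaw": 0.4}, {"angular": [0, 0, 0], "slide": [0, 0, 0], "jaw": 0.4}, {"angular": [0, 0, 0], "slide": [-0.0171, 0, -0.047], "jaw": 0.4}, {"angular": [0, 0, 0], "slide": [-0.0342, 0, -0.094], "jaw": 0.4}, {"angular": [0, 0, 0], "slide": [-0.0342, 0, -0.094], "jaw": 0.4}, {"angular": [0, 0.0556, 0], "slide": [0, 0, 0], "jaw": 0.5}, {"angular": [0, 0.0556, 0], "slide": [0, 0, 0], "jaw": 0.5}, {"angular": [0, 0, 0], "slide": [0, 0, 0], "jaw": 0.5}])

```text
time_s: 28.75
tool_pos: [0.3991, -0.3174, 0.1329]
tool_rot: [179.9, 0.1, 12.2]
force: [-0.5, -0.5, -0.4]
grip_width: 0.0433
grasp_force: 0.0
```

```bash
python3 - <<'E'
from h import *
o=env.get_obs();print(o['tool_pos'],o['tool_rot'])
w=save('wrist','w8')[:,:,::-1];s=save('side','s8')[50:190,240:440,::-1]
w=cv2.resize(w,(440,330),interpolation=cv2.INTER_CUBIC)
s=cv2.resize(s,(360,252),interpolation=cv2.INTER_CUBIC)
p=np.zeros((352,800,3),np.uint8);p[:330,:440]=w;p[:252,440:]=s;cv2.imwrite('pics/m8.png',p)
E
```

```text
[ 0.39908644 -0.31736422  0.13290998] [1.79871577e+02 1.29304568e-01 1.22403569e+01]
```

View pics/m8.png

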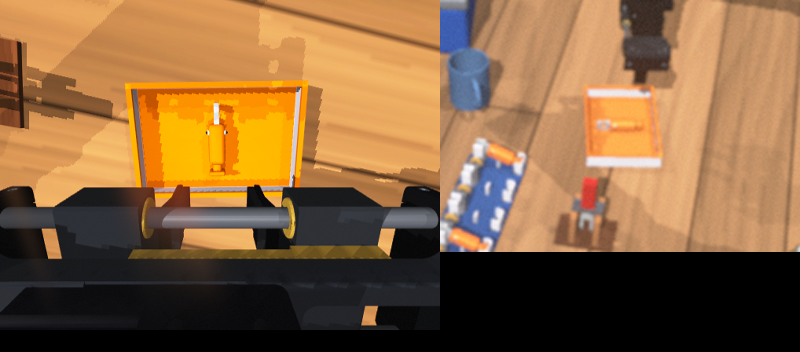

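Call:
step_arm(rows=[{"angular": [0, 0, 0.0389], "slide": [0, 0, -0.03], "jaw": 0.5}, {"angular": [0, 0, 0.0389], "slide": [0, 0, 0], "jaw": 0.5}, {"angular": [0, 0, 0], "slide": [0.0813, -0.0664, 0], "jaw": 0.5}, {"angular": [0, 0, 0], "slide": [0.0813, -0.0664, 0], "jaw": 0.5}, {"angular": [0, 0, 0], "slide": [0.0813, -0.0664, 0], "jaw": 0.5}, {"angular": [0, 0, 0], "slide": [0.0813, -0.0664, 0], "jaw": 0.5}, {"angular": [0, 0, 0], "slide": [0.0813, -0.0664, 0], "jaw": 0.5}, {"angular": [0, 0, 0], "slide": [0, 0, 0], "jaw": 0.5}, {"angular": [0, 0, 0], "slide": [0, 0, 0], "jaw": 0.5}, {"angular": [0, 0, 0], "slide": [0, 0, 0], "jaw": 0.5}])

```text
time_s: 30.1
tool_pos: [0.6095, -0.1548, 0.1472]
tool_rot: [180.0, 0.1, -1.4]
force: [-0.0, -0.3, -0.2]
grip_width: 0.0439
grasp_force: 0.0
```

```bash
python3 - <<'E'
from h import *
print(env.get_obs()['tool_pos']);tray('t9','o');tray('t10','g')
E
```

```text
[ 0.6094997  -0.15478162  0.14715716]
o ((433.97003173828125, -372.7156066894531), (131.5674591064453, 74.1216812133789), 10.381717681884766)
g ((434.7508544921875, 299.371826171875), (133.06333923339844, 198.58389282226562), 9.798409461975098)
```

Call:
step_arm(rows=[{"angular": [0, 0, 0], "slide": [-0.0046, 0.0016, 0], "jaw": 0.5}, {"angular": [0, 0, 0], "slide": [0, 0, 0.1], "jaw": 0.5}, {"angular": [0, 0, 0], "slide": [0, 0, 0.1], "jaw": 0.5}, {"angular": [0, 0, 0], "slide": [0, 0, 0.05], "jaw": 0.5}, {"angular": [0, 0, 0], "slide": [0, 0, 0.014], "jaw": 0.5}, {"angular": [0, 0, 0], "slide": [0, 0, 0], "jaw": 0.5}, {"angular": [0, 0, 0], "slide": [0, 0, 0], "jaw": 0}, {"angular": [0, 0, 0], "slide": [0, 0, 0], "jaw": 0}, {"angular": [0, 0, 0], "slide": [0, 0, 0], "jaw": 0}, {"angular": [0, 0, 0], "slide": [0, 0, 0], "jaw": 0}])

```text
time_s: 31.45
tool_pos: [0.6083, -0.1549, 0.0162]
tool_rot: [180.0, -0.1, -1.4]
force: [0.3, -0.3, 2.3]
grip_width: 0.0199
grasp_force: 20.0
```

```bash
cat >> h.py <<'E'
def stray(im,col='o'):
    hsv=cv2.cvtColor(im,cv2.COLOR_RGB2HSV)
    lo,hi=((5,190,190),(20,255,255)) if col=='o' else ((55,100,70),(80,255,255))
    m=cv2.morphologyEx(cv2.inRange(hsv,lo,hi),cv2.MORPH_CLOSE,np.ones((7,7)));m[:,:295 if col=='o' else 262]=0
    if col=='o': m[:90]=0;m[160:]=0;m[:,385:]=0
    cs,_=cv2.findContours(m,0,2);c=max(cs,key=cv2.contourArea);ci=env.camera_info('side')
    p=np.array([at(ci,u,v,.015)[:2]*1000 for u,v in c[:,0].astype(float)],np.float32)
    print('side',col,cv2.minAreaRect(p))
E
python3 - <<'E'
from h import *
stray(cv2.imread('pics/side0.png')[:,:,::-1]);stray(cv2.imread('pics/s6.png')[:,:,::-1])if 0 else None
stray(save('side','s11'))
E
```

```text
side o ((490.55963134765625, -342.65606689453125), (0.0, 0.0), 0.0)
side o ((412.4469299316406, -297.2815856933594), (0.0, 0.0), 0.0)
```

```bash
sed -i 's/((5,190,190),(20,255,255))/((5,160,150),(22,255,255))/' h.py
python3 - <<'E'
from h import *
for n in('side0','s8','s11'): stray(np.ascontiguousarray(cv2.imread(f'pics/{n}.png')[:,:,::-1]))
E
```

```text
side o ((424.1006164550781, -328.26007080078125), (139.17953491210938, 205.30125427246094), 13.349285125732422)
side o ((423.6458740234375, -329.0699768066406), (139.16488647460938, 205.0786590576172), 12.983648300170898)
side o ((423.320068359375, -325.91278076171875), (138.29055786132812, 199.07188415527344), 13.152873992919922)
```

Call:
step_arm(rows=[{"angular": [0, 0, 0], "slide": [0, 0, -0.05], "jaw": 0}, {"angular": [0, 0, 0], "slide": [0, 0, -0.11], "jaw": 0}, {"angular": [0, 0, 0], "slide": [0, 0, -0.11], "jaw": 0}, {"angular": [0, 0, -0.0392], "slide": [0, 0, 0], "jaw": 0}, {"angular": [0, 0, -0.0392], "slide": [0, 0, 0], "jaw": 0}, {"angular": [0, 0, 0], "slide": [-0.0934, 0.0656, 0], "jaw": 0}, {"angular": [0, 0, 0], "slide": [-0.0934, 0.0656, 0], "jaw": 0}, {"angular": [0, 0, 0], "slide": [-0.0934, 0.0656, 0], "jaw": 0}, {"angular": [0, 0, 0], "slide": [-0.0934, 0.0656, 0], "jaw": 0}, {"angular": [0, 0, 0], "slide": [-0.0934, 0.0656, 0], "jaw": 0}])

```text
time_s: 32.75
tool_pos: [0.4147, -0.367, 0.1505]
tool_rot: [180.0, 0.0, 12.8]
force: [0.2, -0.5, -0.7]
grip_width: 0.0199
grasp_force: 20.0
```

Call:
step_arm(rows=[{"angular": [0, -0.0556, 0], "slide": [0, 0, 0], "jaw": 0}, {"angular": [0, -0.0556, 0], "slide": [0, 0, 0], "jaw": 0}, {"angular": [0, 0, 0], "slide": [0, 0, 0], "jaw": 0}, {"angular": [0, 0, 0], "slide": [0, 0, 0], "jaw": 0}, {"angular": [0, 0, 0], "slide": [0, 0, 0], "jaw": 0}])

```text
time_s: 33.38
tool_pos: [0.4152, -0.3671, 0.1513]
tool_rot: [179.9, 20.0, 12.6]
force: [0.2, -0.5, -0.2]
grip_width: 0.0198
grasp_force: 20.0
```

```bash
python3 - <<'E'
from h import *
stray(save('side','s12'))
E
```

```text
side o ((422.6514892578125, -326.3349609375), (139.15380859375, 198.9376220703125), 12.771543502807617)
```

Call:
step_arm(rows=[{"angular": [0, 0, 0], "slide": [0.0285, 0, 0.0785], "jaw": 0}, {"angular": [0, 0, 0], "slide": [0.0285, 0, 0.0785], "jaw": 0}, {"angular": [0, 0, 0], "slide": [0.0235, 0, 0.0645], "jaw": 0}, {"angular": [0, 0, 0], "slide": [0.0085, 0, 0.0235], "jaw": 0}, {"angular": [0, 0, 0], "slide": [0.008, 0, 0.022], "jaw": 0}, {"angular": [0, 0, 0], "slide": [0, 0, 0], "jaw": 0}, {"angular": [0, 0, 0], "slide": [0, 0, 0], "jaw": 0}])

```text
time_s: 34.3
tool_pos: [0.4169, -0.3666, 0.0097]
tool_rot: [179.9, 19.9, 12.7]
force: [-0.3, 1.6, -0.4]
grip_width: 0.0199
grasp_force: 20.0
```

Call:
step_arm(rows=[{"angular": [0, 0, 0], "slide": [0, 0, 0], "jaw": 0.4}, {"angular": [0, 0, 0], "slide": [0, 0, 0], "jaw": 0.4}, {"angular": [0, 0, 0], "slide": [0, 0, 0], "jaw": 0.4}, {"angular": [0, 0, 0], "slide": [-0.0171, 0, -0.047], "jaw": 0.4}, {"angular": [0, 0, 0], "slide": [-0.0342, 0, -0.094], "jaw": 0.4}, {"angular": [0, 0, 0], "slide": [-0.0342, 0, -0.094], "jaw": 0.4}, {"angular": [0, 0.0556, 0], "slide": [0, 0, 0], "jaw": 0.5}, {"angular": [0, 0.0556, 0], "slide": [0, 0, 0], "jaw": 0.5}, {"angular": [0, 0, 0], "slide": [0, 0, 0], "jaw": 0.5}, {"angular": [0, 0, 0], "slide": [0, 0, 0], "jaw": 0.5}])

```text
time_s: 35.55
tool_pos: [0.4168, -0.3659, 0.1349]
tool_rot: [179.9, 0.0, 12.8]
force: [0.2, 0.8, 0.6]
grip_width: 0.0434
grasp_force: 0.0
```

Call:
step_arm(rows=[{"angular": [0, 0, 0.0392], "slide": [0, 0, -0.03], "jaw": 0.5}, {"angular": [0, 0, 0.0392], "slide": [0, 0, 0], "jaw": 0.5}, {"angular": [0, 0, 0], "slide": [0.0463, -0.1078, 0], "jaw": 0.5}, {"angular": [0, 0, 0], "slide": [0.0463, -0.1078, 0], "jaw": 0.5}, {"angular": [0, 0, 0], "slide": [0.0463, -0.1078, 0], "jaw": 0.5}, {"angular": [0, 0, 0], "slide": [0.0463, -0.1078, 0], "jaw": 0.5}, {"angular": [0, 0, 0], "slide": [0.0463, -0.1078, 0], "jaw": 0.5}, {"angular": [0, 0, 0], "slide": [0.0463, -0.1078, 0], "jaw": 0.5}, {"angular": [0, 0, 0], "slide": [0.0463, -0.1078, 0], "jaw": 0.5}, {"angular": [0, 0, 0], "slide": [0.0463, -0.1078, 0], "jaw": 0.5}])

```text
time_s: 36.8
tool_pos: [0.6125, 0.0653, 0.1488]
tool_rot: [-180.0, 0.0, -1.1]
force: [0.4, -0.9, 0.2]
grip_width: 0.0437
grasp_force: 0.0
```

Call:
step_arm(rows=[{"angular": [0, 0, 0], "slide": [0, 0, 0], "jaw": 0.5}, {"angular": [0, 0, 0], "slide": [0, 0, 0], "jaw": 0.5}, {"angular": [0, 0, 0], "slide": [0, 0, 0], "jaw": 0.5}])

```text
time_s: 37.17
tool_pos: [0.6114, 0.0595, 0.1483]
tool_rot: [179.9, 0.0, -1.4]
force: [-0.9, 0.1, -0.3]
grip_width: 0.0438
grasp_force: 0.0
```

```bash
python3 - <<'E'
from h import *
print(env.get_obs()['tool_pos']);tray('t13','o');tray('t14','g');stray(save('side','s13'))
E
```

```text
[0.61141356 0.05951657 0.14831126]
o ((419.40753173828125, -311.4766845703125), (132.75665283203125, 197.3684539794922), 12.92628288269043)
g ((435.0029296875, 299.28509521484375), (133.27401733398438, 198.89630126953125), 9.999746322631836)
side o ((420.3297119140625, -314.02313232421875), (139.94778442382812, 171.9667510986328), 11.825932502746582)
```

Trays unmoved. Grasp the third lure.

Call:
step_arm(rows=[{"angular": [0, 0, 0], "slide": [0.002, -0.002, 0.1], "jaw": 0.5}, {"angular": [0, 0, 0], "slide": [0, 0, 0.1], "jaw": 0.5}, {"angular": [0, 0, 0], "slide": [0, 0, 0.05], "jaw": 0.5}, {"angular": [0, 0, 0], "slide": [0, 0, 0.016], "jaw": 0.5}, {"angular": [0, 0, 0], "slide": [0, 0, 0], "jaw": 0.5}, {"angular": [0, 0, 0], "slide": [0, 0, 0], "jaw": 0}, {"angular": [0, 0, 0], "slide": [0, 0, 0], "jaw": 0}, {"angular": [0, 0, 0], "slide": [0, 0, 0], "jaw": 0}, {"angular": [0, 0, 0], "slide": [0, 0, 0], "jaw": 0}])

```text
time_s: 38.45
tool_pos: [0.6131, 0.0612, 0.0162]
tool_rot: [180.0, -0.1, -1.4]
force: [0.4, -1.3, 2.7]
grip_width: 0.02
grasp_force: 20.0
```

Call:
step_arm(rows=[{"angular": [0, 0, 0], "slide": [0, 0, -0.05], "jaw": 0}, {"angular": [0, 0, 0], "slide": [0, 0, -0.11], "jaw": 0}, {"angular": [0, 0, 0], "slide": [0, 0, -0.11], "jaw": 0}, {"angular": [0, 0, -0.0392], "slide": [0, 0, 0], "jaw": 0}, {"angular": [0, 0, -0.0392], "slide": [0, 0, 0], "jaw": 0}, {"angular": [0, 0, 0], "slide": [-0.0815, 0.0771, 0], "jaw": 0}, {"angular": [0, 0, 0], "slide": [-0.0815, 0.0771, 0], "jaw": 0}, {"angular": [0, 0, 0], "slide": [-0.0815, 0.0771, 0], "jaw": 0}, {"angular": [0, 0, 0], "slide": [-0.0815, 0.0771, 0], "jaw": 0}, {"angular": [0, 0, 0], "slide": [-0.0815, 0.0771, 0], "jaw": 0}])

```text
time_s: 39.7
tool_pos: [0.455, -0.1726, 0.1505]
tool_rot: [180.0, 0.0, 12.8]
force: [1.0, -1.4, -0.1]
grip_width: 0.0194
grasp_force: 20.0
```

Call:
step_arm(rows=[{"angular": [0, 0, 0], "slide": [-0.0815, 0.0771, 0], "jaw": 0}, {"angular": [0, 0, 0], "slide": [-0.0815, 0.0771, 0], "jaw": 0}, {"angular": [0, -0.0556, 0], "slide": [0, 0, 0], "jaw": 0}, {"angular": [0, -0.0556, 0], "slide": [0, 0, 0], "jaw": 0}, {"angular": [0, 0, 0], "slide": [0, 0, 0], "jaw": 0}, {"angular": [0, 0, 0], "slide": [0, 0, 0], "jaw": 0}, {"angular": [0, 0, 0], "slide": [0, 0, 0], "jaw": 0}])

```text
time_s: 40.58
tool_pos: [0.3932, -0.2654, 0.1516]
tool_rot: [179.8, 20.0, 12.6]
force: [0.6, -0.0, 0.2]
grip_width: 0.0195
grasp_force: 20.0
```

```bash
python3 - <<'E'
from h import *
stray(save('side','s14'))
E
```

```text
side o ((424.9705810546875, -335.2943420410156), (139.4477996826172, 217.02108764648438), 12.629493713378906)
```

Call:
step_arm(rows=[{"angular": [0, 0, 0], "slide": [0.0285, 0, 0.0785], "jaw": 0}, {"angular": [0, 0, 0], "slide": [0.0285, 0, 0.0785], "jaw": 0}, {"angular": [0, 0, 0], "slide": [0.0235, 0, 0.0645], "jaw": 0}, {"angular": [0, 0, 0], "slide": [0.0085, 0, 0.0235], "jaw": 0}, {"angular": [0, 0, 0], "slide": [0.008, 0, 0.022], "jaw": 0}, {"angular": [0, 0, 0], "slide": [0, 0, 0], "jaw": 0}, {"angular": [0, 0, 0], "slide": [0, 0, 0], "jaw": 0}])

```text
time_s: 41.5
tool_pos: [0.3945, -0.265, 0.0095]
tool_rot: [179.9, 20.0, 12.7]
force: [-0.5, -0.2, 0.2]
grip_width: 0.0199
grasp_force: 20.0
```

Call:
step_arm(rows=[{"angular": [0, 0, 0], "slide": [0, 0, 0], "jaw": 0.4}, {"angular": [0, 0, 0], "slide": [0, 0, 0], "jaw": 0.4}, {"angular": [0, 0, 0], "slide": [0, 0, 0], "jaw": 0.4}, {"angular": [0, 0, 0], "slide": [-0.0171, 0, -0.047], "jaw": 0.4}, {"angular": [0, 0, 0], "slide": [-0.0342, 0, -0.094], "jaw": 0.4}, {"angular": [0, 0, 0], "slide": [-0.0342, 0, -0.094], "jaw": 0.4}, {"angular": [0, 0.0556, 0], "slide": [0, 0, 0], "jaw": 0.5}, {"angular": [0, 0.0556, 0], "slide": [0, 0, 0], "jaw": 0.5}, {"angular": [0, 0, 0], "slide": [0, 0, 0], "jaw": 0.5}, {"angular": [0, 0, 0], "slide": [0, 0, 0], "jaw": 0.5}])

```text
time_s: 42.75
tool_pos: [0.3943, -0.2647, 0.1347]
tool_rot: [179.9, 0.1, 12.8]
force: [0.3, -0.4, -0.2]
grip_width: 0.0437
grasp_force: 0.0
```

Call:
step_arm(rows=[{"angular": [0, 0, 0.0392], "slide": [0, 0, -0.03], "jaw": 0.5}, {"angular": [0, 0, 0.0392], "slide": [0, 0, 0], "jaw": 0.5}, {"angular": [0, 0, 0], "slide": [0.0525, -0.1006, 0], "jaw": 0.5}, {"angular": [0, 0, 0], "slide": [0.0525, -0.1006, 0], "jaw": 0.5}, {"angular": [0, 0, 0], "slide": [0.0525, -0.1006, 0], "jaw": 0.5}, {"angular": [0, 0, 0], "slide": [0.0525, -0.1006, 0], "jaw": 0.5}, {"angular": [0, 0, 0], "slide": [0.0525, -0.1006, 0], "jaw": 0.5}, {"angular": [0, 0, 0], "slide": [0.0525, -0.1006, 0], "jaw": 0.5}, {"angular": [0, 0, 0], "slide": [0.0525, -0.1006, 0], "jaw": 0.5}, {"angular": [0, 0, 0], "slide": [0.0525, -0.1006, 0], "jaw": 0.5}])

```text
time_s: 44.0
tool_pos: [0.6142, 0.1374, 0.1477]
tool_rot: [-179.9, 0.1, -1.2]
force: [1.1, -0.7, 0.9]
grip_width: 0.044
grasp_force: 0.0
```

Call:
step_arm(rows=[{"angular": [0, 0, 0], "slide": [0, 0, 0], "jaw": 0.5}, {"angular": [0, 0, 0], "slide": [0, 0, 0], "jaw": 0.5}, {"angular": [0, 0, 0], "slide": [0, 0, 0], "jaw": 0.5}, {"angular": [0, 0, 0], "slide": [0, 0, 0], "jaw": 0.5}])

```text
time_s: 44.5
tool_pos: [0.6134, 0.131, 0.1486]
tool_rot: [179.9, -0.0, -1.5]
force: [-0.2, 0.1, 0.1]
grip_width: 0.0436
grasp_force: 0.0
```

```bash
python3 - <<'E'
from h import *
print(env.get_obs()['tool_pos']);tray('t15','o');tray('t16','g');stray(save('side','s15'),'g')
stray(np.ascontiguousarray(cv2.imread('pics/s6.png')[:,:,::-1]),'g')
E
```

```text
[0.61341463 0.13102493 0.14855762]
o ((420.29998779296875, -311.10595703125), (131.19432067871094, 197.21444702148438), 12.712311744689941)
g ((435.0017395019531, 299.37646484375), (133.1533660888672, 198.79132080078125), 10.287444114685059)
side g ((438.46240234375, 290.11407470703125), (136.01611328125, 203.05596923828125), 10.16854190826416)
side g ((438.1770324707031, 290.16925048828125), (136.82571411132812, 203.038330078125), 10.270655632019043)
```

Call:
step_arm(rows=[{"angular": [0, 0, 0], "slide": [0.001, -0.0025, 0.1], "jaw": 0.5}, {"angular": [0, 0, 0], "slide": [0, 0, 0.1], "jaw": 0.5}, {"angular": [0, 0, 0], "slide": [0, 0, 0.05], "jaw": 0.5}, {"angular": [0, 0, 0], "slide": [0, 0, 0.016], "jaw": 0.5}, {"angular": [0, 0, 0], "slide": [0, 0, 0], "jaw": 0.5}, {"angular": [0, 0, 0], "slide": [0, 0, 0], "jaw": 0}, {"angular": [0, 0, 0], "slide": [0, 0, 0], "jaw": 0}, {"angular": [0, 0, 0], "slide": [0, 0, 0], "jaw": 0}, {"angular": [0, 0, 0], "slide": [0, 0, 0], "jaw": 0}])

```text
time_s: 45.78
tool_pos: [0.6143, 0.1337, 0.0162]
tool_rot: [180.0, -0.1, -1.4]
force: [0.7, -1.4, 3.4]
grip_width: 0.0199
grasp_force: 20.0
```

Call:
step_arm(rows=[{"angular": [0, 0, 0], "slide": [0, 0, -0.05], "jaw": 0}, {"angular": [0, 0, 0], "slide": [0, 0, -0.11], "jaw": 0}, {"angular": [0, 0, 0], "slide": [0, 0, -0.11], "jaw": 0}, {"angular": [0, 0, -0.0317], "slide": [0, 0, 0], "jaw": 0}, {"angular": [0, 0, -0.0317], "slide": [0, 0, 0], "jaw": 0}, {"angular": [0, 0, 0], "slide": [-0.0652, -0.0775, 0], "jaw": 0}, {"angular": [0, 0, 0], "slide": [-0.0652, -0.0775, 0], "jaw": 0}, {"angular": [0, 0, 0], "slide": [-0.0652, -0.0775, 0], "jaw": 0}, {"angular": [0, 0, 0], "slide": [-0.0652, -0.0775, 0], "jaw": 0}, {"angular": [0, 0, 0], "slide": [-0.0652, -0.0775, 0], "jaw": 0}])

```text
time_s: 47.02
tool_pos: [0.4176, 0.2978, 0.1517]
tool_rot: [180.0, -0.1, 10.1]
force: [-0.1, -0.1, -0.2]
grip_width: 0.0201
grasp_force: 20.0
```

Call:
step_arm(rows=[{"angular": [0, -0.0556, 0], "slide": [0, 0, 0], "jaw": 0}, {"angular": [0, -0.0556, 0], "slide": [0, 0, 0], "jaw": 0}, {"angular": [0, 0, 0], "slide": [0, 0, 0], "jaw": 0}, {"angular": [0, 0, 0], "slide": [0, 0, 0], "jaw": 0}, {"angular": [0, 0, 0], "slide": [0, 0, 0], "jaw": 0}])

```text
time_s: 47.65
tool_pos: [0.4185, 0.2968, 0.1523]
tool_rot: [180.0, 19.8, 10.2]
force: [0.7, 0.6, -1.5]
grip_width: 0.0199
grasp_force: 20.0
```

```bash
python3 - <<'E'
from h import *
w=save('wrist','w16')[:,:,::-1];s=save('side','s16')[200:380,220:420,::-1]
w=cv2.resize(w,(440,330),interpolation=cv2.INTER_CUBIC);s=cv2.resize(s,(360,324),interpolation=cv2.INTER_CUBIC)
p=np.zeros((330,800,3),np.uint8);p[:,:440]=w;p[:324,440:]=s;cv2.imwrite('pics/m16.png',p)
E
```

```text
(no output)
```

View pics/m16.png

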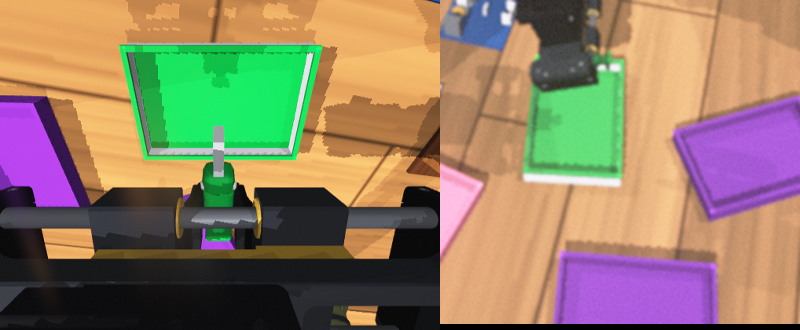

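Call:
step_arm(rows=[{"angular": [0, 0, 0], "slide": [0.0285, 0, 0.0785], "jaw": 0}, {"angular": [0, 0, 0], "slide": [0.0285, 0, 0.0785], "jaw": 0}, {"angular": [0, 0, 0], "slide": [0.0235, 0, 0.0645], "jaw": 0}, {"angular": [0, 0, 0], "slide": [0.0085, 0, 0.0235], "jaw": 0}, {"angular": [0, 0, 0], "slide": [0.0085, 0, 0.0235], "jaw": 0}, {"angular": [0, 0, 0], "slide": [0, 0, 0], "jaw": 0}, {"angular": [0, 0, 0], "slide": [0, 0, 0], "jaw": 0}])

```text
time_s: 48.62
tool_pos: [0.4197, 0.2966, 0.0086]
tool_rot: [-180.0, 19.9, 10.1]
force: [0.1, -0.1, -0.1]
grip_width: 0.0198
grasp_force: 20.0
```

Call:
step_arm(rows=[{"angular": [0, 0, 0], "slide": [0, 0, 0], "jaw": 0.4}, {"angular": [0, 0, 0], "slide": [0, 0, 0], "jaw": 0.4}, {"angular": [0, 0, 0], "slide": [0, 0, 0], "jaw": 0.4}, {"angular": [0, 0, 0], "slide": [-0.0171, 0, -0.047], "jaw": 0.4}, {"angular": [0, 0, 0], "slide": [-0.0342, 0, -0.094], "jaw": 0.4}, {"angular": [0, 0, 0], "slide": [-0.0342, 0, -0.094], "jaw": 0.4}, {"angular": [0, 0.0556, 0], "slide": [0, 0, 0], "jaw": 0.5}, {"angular": [0, 0.0556, 0], "slide": [0, 0, 0], "jaw": 0.5}, {"angular": [0, 0, 0], "slide": [0.1, -0.03, -0.06], "jaw": 0.5}, {"angular": [0, 0, 0], "slide": [0.1, -0.03, -0.06], "jaw": 0.5}])

```text
time_s: 49.88
tool_pos: [0.5109, 0.341, 0.1944]
tool_rot: [179.5, -0.2, 10.2]
force: [1.1, 1.7, 3.3]
grip_width: 0.0437
grasp_force: 0.0
```

Call:
step_arm(rows=[{"angular": [0, 0, 0], "slide": [0.1, 0, -0.06], "jaw": 0.5}, {"angular": [0, 0, 0], "slide": [0.05, 0, -0.03], "jaw": 0.5}, {"angular": [0, 0, 0], "slide": [0, 0, 0], "jaw": 0.5}, {"angular": [0, 0, 0], "slide": [0, 0, 0], "jaw": 0.5}])

```text
time_s: 50.38
tool_pos: [0.5845, 0.3569, 0.238]
tool_rot: [180.0, 0.1, 10.2]
force: [0.1, -0.2, -0.3]
grip_width: 0.0435
grasp_force: 0.0
```

```bash
python3 - <<'E'
from h import *
tray('t20','o');tray('t21','g')
t=cv2.imread('pics/t21.png');s=save('side','s21')[:,:,::-1]
s1=cv2.resize(s[85:200,290:390],None,fx=3,fy=3,interpolation=2)
s2=cv2.resize(s[225:310,260:330],None,fx=3,fy=3,interpolation=2)
t1=cv2.resize(t[120:260,195:450],None,fx=3.1,fy=1,interpolation=2)
t1=cv2.resize(t[190:260,195:450],None,fx=3.1,fy=3.1,interpolation=2)
p=np.zeros((580,800,3),np.uint8);p[:217,:790]=t1;p[220:565,:300]=s1;p[220:475,300:510]=s2
p[220:400,520:800]=cv2.resize(s[120:270,170:320],(280,280),interpolation=2)[:180]
cv2.imwrite('pics/m21.png',p)
E
```

```text
o ((420.86016845703125, -311.26361083984375), (132.7596893310547, 197.52386474609375), 12.872173309326172)
g ((434.79425048828125, 301.58392333984375), (133.5464630126953, 194.32211303710938), 10.095359802246094)
```

View pics/m21.png

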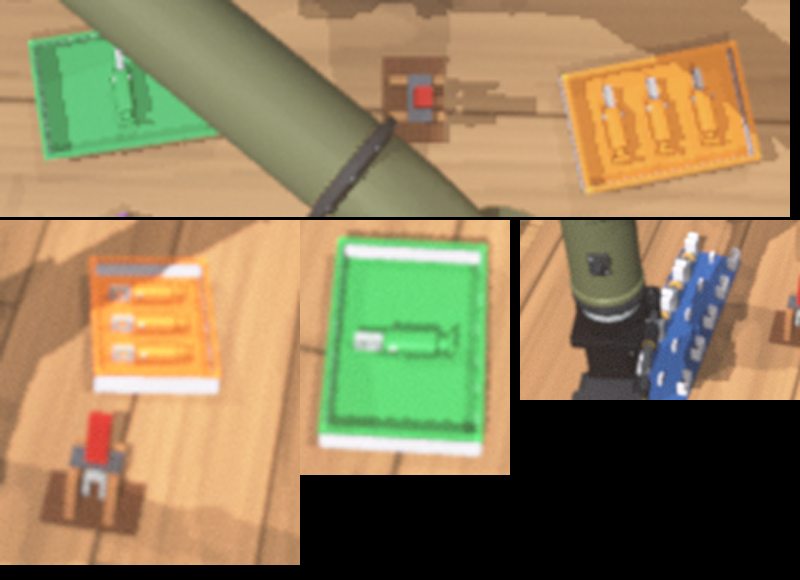

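All four lures lie flat in their own trays: three orange side by side, and the green one in the middle of its tray. The fork hangs upright in its rest, the dock is empty, and the gripper is clear of everything.

```bash
python3 -c "
from cell import env
print(env.sign_off())"
```

```text
the job is handed in; nothing more can be done
None
```

I handed the job in at about 50 s: in the last pictures all four lures present (three orange, one green) lie flat in their own trays, and the fork hangs upright in its rest. `sign_off` returned no verdict.

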